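# Cap the ceramic shells and run them under the test head

## Task

Draw the carriage fully out to its stop, stand every ceramic shell that is on the bench upright on the carriage's mat, and close each with an end cap of its own size from the tray, seated flat and level on the rim. Once all the shells are capped on the drawn-out carriage, push it fully home under the test head with everything still standing and seated. Leave the other things on the bench where they are; spare caps and the copper tube are not needed.

Things in the scene. Friction and masses are not known exactly. Their poses are not given: they have to be found in the camera images.
- carriage (a joint): position of the sliding carriage in m along the guide: 0 = drawn fully out (clear of the test head), 0.28 = pushed fully home under it
- deck (a point): centre of the carriage's loading area, on the deck's top surface (34 mm above the bench). The area is a black mat 145 (x) by 250 (y) mm inside a lip 5 mm high. y is the direction in which the carriage slides home
- post_top (a point): top of the carriage's upright steel handle post, diameter 16 mm, 116 mm tall over the deck (top 150 mm above the bench), 185 mm from the deck's centre on its -y side; it stays clear of the test head. Moves with the carriage
- station: fixed guide with the white overhanging test head. Origin on the bench, below the deck's centre when the carriage is fully out; y along the guide. The head covers x -55..95, y 210..380 mm, underside 155 and top 215 mm above the bench, carried by a column on its far side (x 80..130)
- tray: white fixed tray 185 x 185 mm with a 14 mm rim that holds the end caps; origin centre of underside, floor 4 mm thick
- wide_shell1: wide ceramic shell: white open-topped cup standing on the bench, outside diameter 62, wall 5, floor 9 thick inside, height 56 (rim at 56). Origin: centre of its underside; z up its axis. May be absent.
- wide_shell2: wide ceramic shell: white open-topped cup standing on the bench, outside diameter 62, wall 5, floor 9 thick inside, height 56 (rim at 56). Origin: centre of its underside; z up its axis. May be absent.
- slim_shell1: slim ceramic shell: white open-topped cup standing on the bench, outside diameter 46, wall 5, floor 9 thick inside, height 44 (rim at 44). Origin: centre of its underside; z up its axis. May be absent.
- slim_shell2: slim ceramic shell: white open-topped cup standing on the bench, outside diameter 46, wall 5, floor 9 thick inside, height 44 (rim at 44). Origin: centre of its underside; z up its axis. May be absent.
- wide_cap1: end cap for a wide shell: steel disc of diameter 60, 4 thick, with a round locating boss below it (diameter 46, 10 deep; it goes inside the shell's 52 bore) and a copper stem on top (diameter 14, reaching from 4 to 39 above the origin). Origin: centre of the disc's underside, which rests on the rim when seated; z up the stem. Starts upright in the tray, standing on its boss.
- wide_cap2: end cap for a wide shell: steel disc of diameter 60, 4 thick, with a round locating boss below it (diameter 46, 10 deep; it goes inside the shell's 52 bore) and a copper stem on top (diameter 14, reaching from 4 to 39 above the origin). Origin: centre of the disc's underside, which rests on the rim when seated; z up the stem. Starts upright in the tray, standing on its boss.
- slim_cap1: end cap for a slim shell: steel disc of diameter 45, 4 thick, with a round locating boss below it (diameter 30, 10 deep; it goes inside the shell's 36 bore) and a copper stem on top (diameter 14, reaching from 4 to 39 above the origin). Origin: centre of the disc's underside, which rests on the rim when seated; z up the stem. Starts upright in the tray, standing on its boss.
- slim_cap2: end cap for a slim shell: steel disc of diameter 45, 4 thick, with a round locating boss below it (diameter 30, 10 deep; it goes inside the shell's 36 bore) and a copper stem on top (diameter 14, reaching from 4 to 39 above the origin). Origin: centre of the disc's underside, which rests on the rim when seated; z up the stem. Starts upright in the tray, standing on its boss.
- shield_tube: bystander: copper tube open at both ends, diameter 40, height 45, standing among the shells; origin centre of underside
- nut_dish: bystander: small steel bowl, diameter 72, height 26; origin centre of underside
- screwdriver: bystander: screwdriver 190 long lying along its x; origin under its middle
- sample: bystander: finished sealed ceramic interrupter, diameter 64, 86 tall, beyond the tray; origin centre of underside
- wipe_jar: bystander: white jar with a grey lid, diameter 60, 85 tall; origin centre of underside
- wrench: bystander: wrench 170 long lying along its x; origin under its middle
Mind the look-alikes: they are no part of the job. What is shaped like the wide_shell2 but pink is not meant.

How it is judged:
By the outcome, as a careful person would: the job done as asked, in the order asked, and still so for the second after the job is handed in, with the robot touching nothing.
Of wide_shell1, wide_shell2, slim_shell1, slim_shell2 only 2 to 3 are there at a start; the rules pass over those that are not, and their reading is None.
At some moment in a run one of wide_shell1, wide_shell2, slim_shell1, slim_shell2 may be knocked a few centimetres aside while the robot is not near it.
Once in a run the grip may slacken for a moment while it holds something.
It also fails if it takes over 210 s, if anything falls off the work surface, if the arm or the gripper's body presses on something with over 40 N, if the wrist force passes 120 N, or if a joint passes its speed limit or range.

## Robot

A 6-joint arm with a two-finger parallel gripper is mounted at the origin on the work surface. World frame = base frame: x ahead of the robot, y to its left, z up, the work surface at z = 0. Lengths are in m, angles in rad, forces in N, time in s.
With the tool pointing down it reaches from about 0.225 to 0.875 m from the base axis. Payload 3.4 kg.
Tool frame: the origin (TCP) lies on the mounting face of the last link; the fingertips stand 173 mm ahead of it and the grasp point (between the pads) lies 155 mm ahead of it; z points along the fingers, y is the line along which they close (so a half turn about z gives the same grasp; the last joint's range is limited). The gripper opens to 85 mm and grips with 20 to 120 N. Pads are 22 mm wide; open, the fingers measure 114 mm over their backs; the gripper's body (76 mm by 85 mm) begins 54 mm behind the grasp point. The pads swing forward as they close: fully open they stand 13 mm farther back than shut.
Start: joints at [-1.469, 0.276, 1.505, -0, 1.361, -0.121], TCP at [0.127, -0.561, 0.405] pointing down, gripper open.
Joint ranges: [-2.89, 2.89], [-0.75, 2.08], [0.22, 2.7], [-1.18, 4.32], [0.11, 2.71], [-2.7, 2.7]. Speed limits (rad/s): [2.57, 2.57, 3.14, 3.14, 3.14, 3.14].

## Interface

Orientations are given as a unit quaternion [w, x, y, z].
In Python, from rig import manip gives the robot as it stands.
- The arm moves only by the tool carry_out, never from a script. Its arguments are lists of equal length, an entry for each row: "linear": the shift along the world's x, y, z each as a share of 500 mm, from -1 to 1, a list of three; "angular": the turn, a rotation vector about the world's x, y, z each as a share of 0.08 rad, from -1 to 1, a list of three; "hand": the opening, from 0 (shut) to 1 (fully open). In form: {"linear": [[x, y, z], ...], "angular": [[rx, ry, rz], ...], "hand": [hand, ...]}. A call has 1 to 8 rows; each row shifts and turns the commanded pose from where the row before left it; what a row does not reach is not made up. A row lasts 1/12 s, in which the tool goes at most 41.7 mm and 7.16 degrees, less where a joint would pass 70% of its speed; a pose out of reach is approached as far as the arm can. A call with a number of a shift or a turn outside -1 to 1 is refused whole. A call with a gripper value outside its range is refused whole. The fingers move at their own pace and stop on an object; "force" is the grip in N (left out, the last holds). Time passes only in rows, so rows that do not move let the fingers close. It gives the time, the measured TCP pose, the force, the opening and the grip force at its end, in the units of the state.
- manip.get_state(): the state, without advancing time (a new reading comes with each control period).
- manip.get_image(name): name is "scene" or "top" or "wrist"; returns the picture (420x560x3 uint8, red, green, blue); there is no depth.
- manip.camera_params(name): a dict with "fx", "fy", "cx", "cy" (pixels), "view" (4x4, takes a point from world to camera coordinates); the wrist camera has in their place "hand_eye" (4x4, takes a point from camera to tool coordinates, whose origin is the TCP and whose axes are the flange's). Camera axes: x right, y down, z forward; pixel columns grow to the right and rows downward; lengths in m; the calibration is good to about 2 mm. A picture is of the moment at which its call begins: read the wrist's pose just before it. camera_params takes no time and is no camera call.
- manip.sign_off(): hands the job in; it is judged then, once.
The state is a dict: "clock": time; "qpos": joint angles; "qd": joint speeds; "effort": joint torques, N m; "position": TCP position; "ee_rot": TCP orientation; "contact_force": force on the tool from outside, world axes, zero at the start; "moment": the same for the moment, N m; "width": finger opening in m; "gripper_force": force on a finger pad.
Only numpy, scipy, OpenCV 4.12 (cv2) and the standard library are available. Lean on these libraries where they do the work, as an engineer would, in place of code of your own. Each camera call takes 0.05 s, during which the arm holds its last target. There are 200 camera calls.

## Working session

There is one attempt and no reset: what is moved stays moved. The work goes in short steps, Python scripts to look and compute and a tool call to move; the robot and the scene stay as the last step left them, time stands still between calls to the robot, and variables do not carry over. Pictures are saved under pics/ and viewed, at most 14 in all, crops included, and the job is handed in when it is done.

Besides the shell and the picture viewer there is one more tool, called after "Emit:" in YAML: its name, and indented under it one key for each argument. carry_out: Moves the arm, as the interface text tells. Its arguments: {"type":"object","properties":{"linear":{"type":"array"},"angular":{"type":"array"},"hand":{"type":"array"},"force":{"type":"number"}},"required":["linear","angular","hand"]}

```bash
mkdir -p pics; ls; cat > h.py <<'E'
import numpy as np, cv2
from rig import manip
def snap(name, f):
    im=manip.get_image(name); cv2.imwrite('pics/'+f, cv2.cvtColor(im,cv2.COLOR_RGB2BGR)); return im
def R(q):
    from scipy.spatial.transform import Rotation as r
    return r.from_quat([q[1],q[2],q[3],q[0]]).as_matrix()
def cam(name, st=None):
    p=manip.camera_params(name)
    if name=='wrist':
        st=st or manip.get_state(); T=np.eye(4);T[:3,:3]=R(st['ee_rot']);T[:3,3]=st['position']
        V=np.linalg.inv(T@np.array(p['hand_eye']))
    else: V=np.array(p['view'])
    return p,V
def pix2w(name,u,v,z,st=None):
    p,V=cam(name,st); C=np.linalg.inv(V); d=C[:3,:3]@np.array([(u-p['cx'])/p['fx'],(v-p['cy'])/p['fy'],1]); o=C[:3,3]
    return o+d*(z-o[2])/d[2]
def w2pix(name,P,st=None):
    p,V=cam(name,st); c=V[:3,:3]@np.array(P)+V[:3,3]; return np.array([p['fx']*c[0]/c[2]+p['cx'],p['fy']*c[1]/c[2]+p['cy']])
E
python3 - <<'E'
from h import *
a=snap('scene','scene0.png'); b=snap('top','top0.png')
for n in('scene','top'):
    im=cv2.imread(f'pics/{n}0.png'); cv2.imwrite(f'pics/{n}0b.png',cv2.resize(im,(800,600),interpolation=cv2.INTER_CUBIC))
    p,V=cam(n); C=np.linalg.inv(V); print(n,p['fx'],p['cx'],p['cy'],C.round(3).tolist())
print(manip.get_state())
E
```

```text
pics
scene 403.2795451220458 288.57737289726964 209.1526817059744 [[0.027, 0.705, -0.709, 1.287], [1.0, -0.027, 0.011, -0.041], [-0.011, -0.709, -0.705, 0.928], [0.0, 0.0, 0.0, 1.0]]
top 481.2015880919633 271.4976570533044 211.76091759726964 [[0.02, -0.997, 0.071, 0.378], [-1.0, -0.02, -0.001, -0.045], [0.002, -0.071, -0.997, 1.7], [0.0, 0.0, 0.0, 1.0]]
{'clock': 0.1, 'qpos': array([-1.46900786e+00,  2.76546375e-01,  1.50599456e+00,  1.50770249e-05,
        1.36070256e+00, -1.20984483e-01]), 'qd': array([ 0.0006899 , -0.00132358, -0.00137731, -0.001886  , -0.00086707,
       -0.00153266]), 'effort': array([ 3.25898764e-04, -4.17701590e+01, -2.46405137e+01, -1.08356944e-04,
        5.83957153e-03, -1.15336289e-05]), 'position': array([ 0.12702544, -0.56060991,  0.40392241]), 'ee_rot': array([-8.25310723e-04,  9.93802774e-01,  1.11154685e-01,  1.52933715e-05]), 'contact_force': array([0.955281  , 0.5641585 , 0.11775614]), 'moment': array([-0.0168223 ,  0.0143838 ,  0.01217284]), 'gripper_force': 0.0, 'width': 0.08547793625836796}
```

View pics/top0b.png

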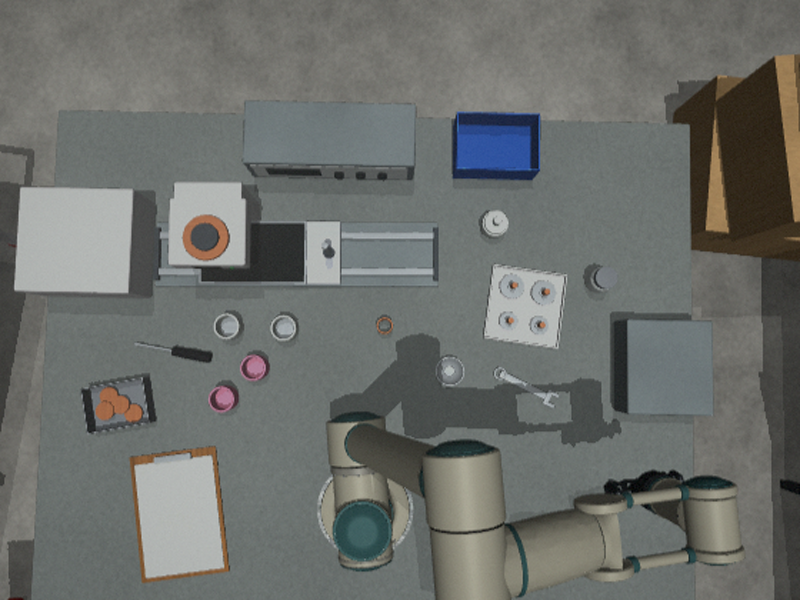

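View pics/scene0b.png

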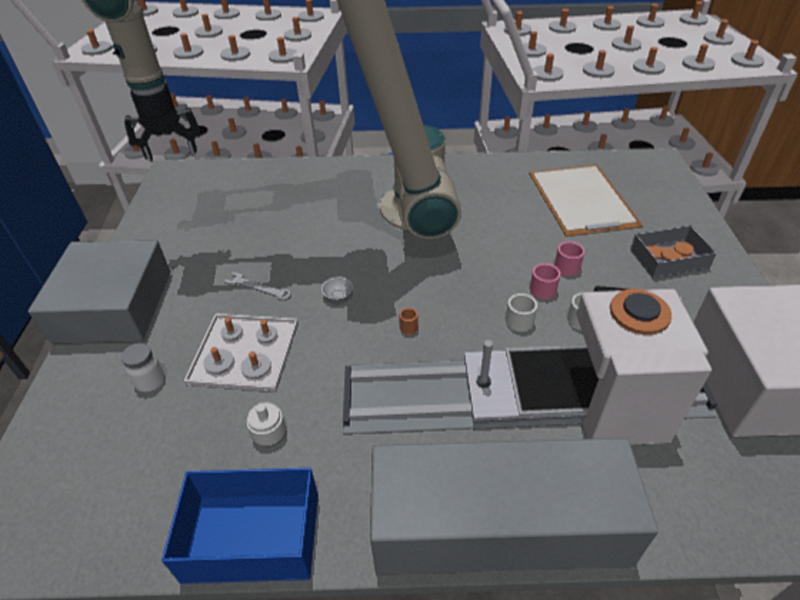

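The top view shows the candidates for shells: white cups at (228,326) and (284,327), pink look-alikes at (254,367) and (222,399), and the copper tube at (384,325). The caps are in the tray at (512,287), (544,293), (508,321) and (540,325), and the post is at (328,250). I choose the two white cups and will check them in a close crop.

```bash
python3 - <<'E'
from h import *
im=cv2.imread('pics/top0.png')
a=cv2.resize(im[205:305,130:230],(400,400),interpolation=cv2.INTER_CUBIC)   # shells
b=cv2.resize(im[175:275,315:415],(400,400),interpolation=cv2.INTER_CUBIC)  # tray
cv2.imwrite('pics/c1.png',np.hstack([a,b]))
s=1/1.42857
for n,u,v,z in [('post',328,247,.15),('shA',228,325,.05),('shB',284,326,.05),('tube',384,324,.045),('guide -y end',437,254,.02),('deck',0,0,0)]:
    print(n,pix2w('top',u*s,v*s,z).round(4))
print('post col scene',pix2w('scene',487*s,343*s,.15).round(3))
E
```

```text
post [0.6124 0.0924 0.15  ]
shA [0.434  0.3362 0.05  ]
shB [0.4343 0.2018 0.05  ]
tube [ 0.4441 -0.038   0.045 ]
guide -y end [ 0.6201 -0.165   0.02  ]
deck [1.2549 0.9605 0.    ]
post col scene [0.621 0.1   0.15 ]
```

View pics/c1.png

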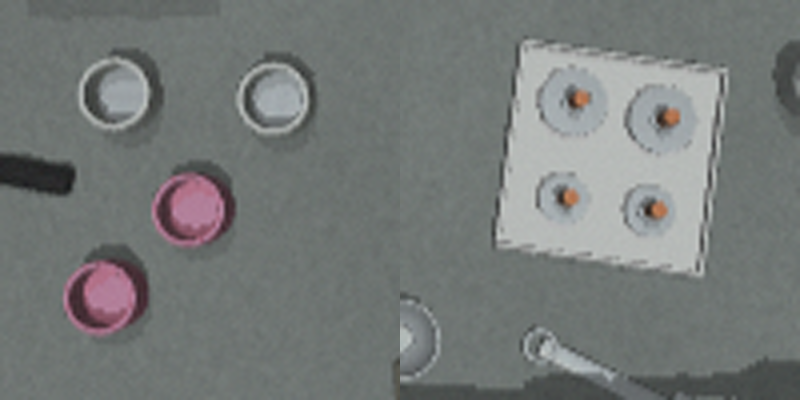

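The crop shows both white cups as wide ones (about 72/4 px across, i.e. 62 mm) at crop (115,93) and (274,97). The pink ones differ clearly. The wide caps are the upper pair in the tray, at crop (572,100) and (661,118). Next I move to the post for a close look.

Emit:
carry_out:
  linear:
    - [0.05, 0.06, 0]
    - [0.05, 0.06, 0]
    - [0.05, 0.06, 0]
    - [0.05, 0.06, 0]
    - [0.05, 0.06, 0]
    - [0.05, 0.06, 0]
    - [0.05, 0.06, 0]
    - [0.05, 0.06, 0]
  angular:
    - [0, 0, -0.93]
    - [0, 0, -0.93]
    - [0, 0, -0.93]
    - [0, 0, 0]
    - [0, 0, 0]
    - [0, 0, 0]
    - [0, 0, 0]
    - [0, 0, 0]
  hand: [1, 1, 1, 1, 1, 1, 1, 1]

```text
clock: 0.77
position: [0.3277, -0.319, 0.4045]
ee_rot: [-0.0, 1.0, -0.0, -0.0]
contact_force: [-0.0, -0.6, 0.2]
width: 0.0853
gripper_force: 0.0
```

Emit:
carry_out:
  linear:
    - [0.05, 0.06, 0]
    - [0.05, 0.06, 0]
    - [0.05, 0.06, 0]
    - [0.05, 0.06, 0]
    - [0.05, 0.06, 0]
    - [0.05, 0.06, 0]
    - [0.05, 0.06, 0]
    - [0.05, 0.06, 0]
  angular:
    - [0, 0, 0]
    - [0, 0, 0]
    - [0, 0, 0]
    - [0, 0, 0]
    - [0, 0, 0]
    - [0, 0, 0]
    - [0, 0, 0]
    - [0, 0, 0]
  hand: [1, 1, 1, 1, 1, 1, 1, 1]

```text
clock: 1.43
position: [0.5278, -0.0789, 0.4044]
ee_rot: [0.0, 1.0, -0.0, -0.0]
contact_force: [0.4, -0.8, -1.7]
width: 0.0857
gripper_force: 0.0
```

```bash
python3 - <<'E'
from h import *
st=manip.get_state(); print(st['position'],st['ee_rot'],st['qpos'])
print(np.array(manip.camera_params('wrist')['hand_eye']).round(3), manip.camera_params('wrist')['fx'])
a=snap('wrist','w1.png'); b=snap('top','top1.png')
cv2.imwrite('pics/w1b.png',cv2.resize(np.hstack([a,b])[:,:,::-1],(800,300)))
E
```

```text
[ 0.52779264 -0.07889366  0.40442368] [ 3.64617365e-05  9.99999949e-01 -2.66708863e-05 -3.17615479e-04] [-2.78707049e-01  2.13972510e-01  1.59138402e+00 -2.51712124e-04
  1.33682679e+00  1.29220105e+00]
[[-0.001 -0.945 -0.326  0.085]
 [ 1.    -0.001  0.001 -0.   ]
 [-0.001 -0.326  0.945  0.032]
 [ 0.     0.     0.     1.   ]] 334.89129499299935
```

View pics/w1b.png

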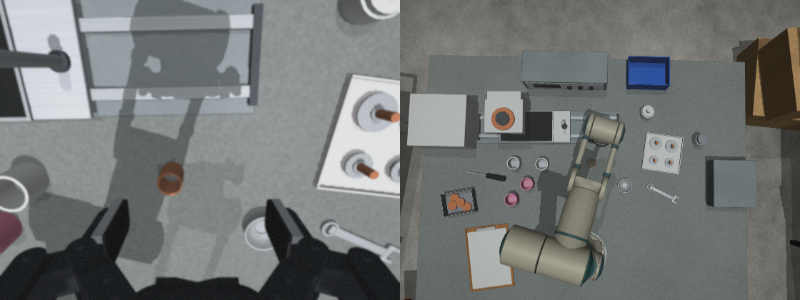

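The left half (wrist) shows the post base at (62,62), rails at y≈22 and 95, and the end bar at x≈256. The right half (top) shows no further shells in the area the arm had covered, so there are two shells, both wide.

```bash
python3 - <<'E'
from h import *
k=1.4
print('post base',pix2w('wrist',62*k,62*k,.034))
print('rail',pix2w('wrist',85*k,24*k,.02),pix2w('wrist',250*k,20*k,.02))
print('endbar',pix2w('wrist',250*k,55*k,.02),'carr edge',pix2w('wrist',90*k,55*k,.034), )
im=cv2.imread('pics/top1.png')
for n,u,v,z in [('sA',130+115/4,205+93/4,.056),('sB',130+274/4,205+97/4,.056),('cA',315+172/4,175+101/4,.018),('cB',315+261/4,175+119/4,.018)]:
    print(n,pix2w('top',u,v,z).round(4))
s=1/1.42857
print(pix2w('top',155*s,287*s,0),pix2w('top',437*s,287*s,0))
print('head',pix2w('top',168*s,225*s,.215),pix2w('top',248*s,225*s,.215),pix2w('top',208*s,267*s,.215))
st=manip.get_state()
for z in (.15,.034): print(w2pix('top',(.615,.095,z))*1.4286)
E
```

```text
post base [0.62287817 0.10339226 0.034     ]
rail [0.6703212  0.07210289 0.02      ] [ 0.67598812 -0.14489863  0.02      ]
endbar [ 0.63340915 -0.14817246  0.02      ] carr edge [0.63168493 0.06500605 0.034     ]
sA [0.4312 0.3376 0.056 ]
sB [0.4305 0.2018 0.056 ]
cA [ 0.5446 -0.3492  0.018 ]
cB [ 0.5303 -0.4274  0.018 ]
[0.52643111 0.53219658 0.        ] [ 0.54038798 -0.16758673  0.        ]
head [0.64392225 0.43683706 0.215     ] [0.6474369  0.26239509 0.215     ] [0.55350168 0.34608549 0.215     ]
[326.87671793 245.84195091]
[330.97457906 253.14153992]
```

Emit:
carry_out:
  linear:
    - [0.04, 0.06, 0]
    - [0.04, 0.06, 0]
    - [0.04, 0.06, 0]
    - [0.04, 0.06, 0]
    - [0.024, 0.06, 0]
    - [0, 0.058, 0]
    - [0, 0, 0]
  angular:
    - [0, 0, 0]
    - [0, 0, 0]
    - [0, 0, 0]
    - [0, 0, 0]
    - [0, 0, 0]
    - [0, 0, 0]
    - [0, 0, 0]
  hand: [1, 1, 1, 1, 1, 1, 1]

```text
clock: 2.12
position: [0.6191, 0.1022, 0.4037]
ee_rot: [-0.002, 1.0, 0.002, -0.001]
contact_force: [0.2, -0.8, 0.5]
width: 0.0855
gripper_force: 0.0
```

```bash
python3 - <<'E'
from h import *
st=manip.get_state(); print(st['position'])
print(w2pix('wrist',(.62,.1,.15)),w2pix('wrist',(.62,.1,.034)))
a=snap('wrist','w2.png')
cv2.imwrite('pics/w2b.png',cv2.resize(a[:,:,::-1],(560,420)))
E
```

```text
[0.61914293 0.10218701 0.40373206]
[279.86894197 221.20077625] [278.78632568 181.47343062]
```

View pics/w2b.png

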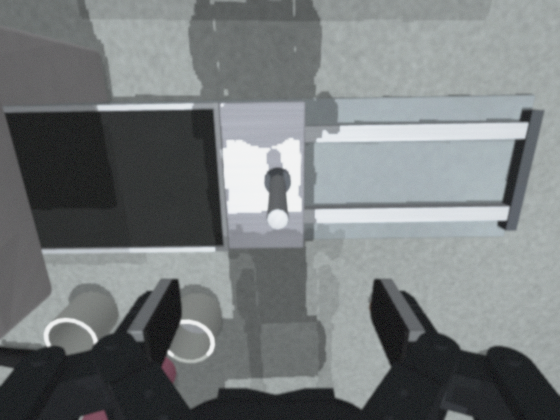

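The picture shows the post top at (277,219) and its base at (277,182), so the post stands at about (0.621, 0.102). I descend on it and grip.

Emit:
carry_out:
  linear:
    - [0.004, 0, -0.08]
    - [0, 0, -0.08]
    - [0, 0, -0.078]
    - [0, 0, 0]
    - [0, 0, 0]
    - [0, 0, 0]
    - [0, 0, 0]
    - [0, 0, 0]
  angular:
    - [0, 0, 0]
    - [0, 0, 0]
    - [0, 0, 0]
    - [0, 0, 0]
    - [0, 0, 0]
    - [0, 0, 0]
    - [0, 0, 0]
    - [0, 0, 0]
  hand: [1, 1, 1, 0, 0, 0, 0, 0]
  force: 40

```text
clock: 2.83
position: [0.622, 0.0979, 0.2887]
ee_rot: [-0.0, 1.0, -0.0, 0.003]
contact_force: [-0.1, 0.4, -0.2]
width: 0.0254
gripper_force: 0.0
```

Emit:
carry_out:
  linear:
    - [0, 0, 0]
    - [0, 0, 0]
    - [0, 0, 0]
    - [0, 0, 0]
    - [0, 0, 0]
    - [0, 0, 0]
  angular:
    - [0, 0, 0]
    - [0, 0, 0]
    - [0, 0, 0]
    - [0, 0, 0]
    - [0, 0, 0]
    - [0, 0, 0]
  hand: [0, 0, 0, 0, 0, 0]

```text
clock: 3.33
position: [0.6219, 0.0984, 0.2886]
ee_rot: [-0.0, 1.0, -0.0, 0.003]
contact_force: [0.2, 0.3, 6.4]
width: 0.0148
gripper_force: 38.9
```

Emit:
carry_out:
  linear:
    - [0.0004, -0.02, 0]
    - [0.0009, -0.04, 0]
    - [0.0009, -0.04, 0]
    - [0.0009, -0.04, 0]
    - [0.0009, -0.04, 0]
    - [0.0009, -0.04, 0]
    - [0.0009, -0.04, 0]
    - [0.0009, -0.04, 0]
  angular:
    - [0, 0, 0]
    - [0, 0, 0]
    - [0, 0, 0]
    - [0, 0, 0]
    - [0, 0, 0]
    - [0, 0, 0]
    - [0, 0, 0]
    - [0, 0, 0]
  hand: [0, 0, 0, 0, 0, 0, 0, 0]

```text
clock: 4.0
position: [0.6251, -0.0519, 0.2886]
ee_rot: [-0.001, 1.0, -0.0, 0.002]
contact_force: [0.3, 3.8, 6.1]
width: 0.0151
gripper_force: 39.4
```

Emit:
carry_out:
  linear:
    - [0.0009, -0.04, 0]
    - [0.0009, -0.03, 0]
    - [0.0005, -0.02, 0]
    - [0, -0.01, 0]
    - [0, -0.01, 0]
    - [0, 0, 0]
  angular:
    - [0, 0, 0]
    - [0, 0, 0]
    - [0, 0, 0]
    - [0, 0, 0]
    - [0, 0, 0]
    - [0, 0, 0]
  hand: [0, 0, 0, 0, 0, 0]

```text
clock: 4.5
position: [0.6262, -0.108, 0.2886]
ee_rot: [0.001, 1.0, -0.001, 0.002]
contact_force: [-1.1, -1.3, 6.8]
width: 0.0148
gripper_force: 39.5
```

Emit:
carry_out:
  linear:
    - [0, -0.01, 0]
    - [0, -0.01, 0]
    - [0, -0.01, 0]
    - [0, -0.008, 0]
    - [0, 0, 0]
  angular:
    - [0, 0, 0]
    - [0, 0, 0]
    - [0, 0, 0]
    - [0, 0, 0]
    - [0, 0, 0]
  hand: [0, 0, 0, 0, 0]

```text
clock: 4.92
position: [0.6265, -0.1261, 0.2886]
ee_rot: [0.0, 1.0, -0.0, 0.003]
contact_force: [0.6, 0.4, 6.0]
width: 0.015
gripper_force: 40.0
```

Emit:
carry_out:
  linear:
    - [0, -0.006, 0]
    - [0, -0.006, 0]
    - [0, -0.006, 0]
    - [0, 0, 0]
  angular:
    - [0, 0, 0]
    - [0, 0, 0]
    - [0, 0, 0]
    - [0, 0, 0]
  hand: [0, 0, 0, 0]

```text
clock: 5.25
position: [0.6265, -0.1287, 0.2886]
ee_rot: [-0.007, 1.0, -0.001, 0.003]
contact_force: [2.3, 22.6, 9.1]
width: 0.015
gripper_force: 42.0
```

The carriage is against its stop (22 N at y ≈ -0.129). I release it and go look at the shells.

Emit:
carry_out:
  linear:
    - [0, 0, 0]
    - [0, 0, 0]
    - [0, 0, 0]
    - [0, 0, 0.04]
    - [0, 0, 0.08]
    - [0, 0, 0.08]
    - [0, 0, 0.04]
  angular:
    - [0, 0, 0]
    - [0, 0, 0]
    - [0, 0, 0]
    - [0, 0, 0]
    - [0, 0, 0]
    - [0, 0, 0]
    - [0, 0, 0]
  hand: [1, 1, 1, 1, 1, 1, 1]

```text
clock: 5.83
position: [0.626, -0.1358, 0.4109]
ee_rot: [0.002, 1.0, -0.001, 0.003]
contact_force: [1.2, 0.4, 0.7]
width: 0.0851
gripper_force: 0.0
```

Emit:
carry_out:
  linear:
    - [-0.04, 0.06, 0]
    - [-0.04, 0.066, 0]
    - [-0.04, 0.066, 0]
    - [-0.04, 0.066, 0]
    - [-0.04, 0.066, 0]
    - [-0.04, 0.066, 0]
    - [-0.04, 0.066, 0]
    - [-0.04, 0.06, 0]
  angular:
    - [0, 0, 0]
    - [0, 0, 0]
    - [0, 0, 0]
    - [0, 0, 0]
    - [0, 0, 0]
    - [0, 0, 0]
    - [0, 0, 0]
    - [0, 0, 0]
  hand: [1, 1, 1, 1, 1, 1, 1, 1]

```text
clock: 6.5
position: [0.4644, 0.124, 0.406]
ee_rot: [0.0, 1.0, -0.001, 0.0]
contact_force: [0.2, 0.7, -0.4]
width: 0.0853
gripper_force: 0.0
```

```bash
python3 - <<'E'
from h import *
for _ in range(3): manip.get_image('top')
st=manip.get_state(); print(st['position'],st['ee_rot'])
a=snap('wrist','w3.png'); b=snap('top','top3.png')
cv2.imwrite('pics/w3b.png',np.hstack([a[:,:,::-1], cv2.resize(b[120:330,105:225,::-1],(240,420))]))
for p in [(.4312,.3376,.056),(.4305,.2018,.056)]: print(w2pix('wrist',p,st))
E
```

```text
[0.46414012 0.12431962 0.40621028] [3.52429992e-04 9.99998742e-01 1.51863869e-03 2.93084176e-04]
[ 64.51588317 219.12474519]
[198.79865707 219.9767009 ]
```

View pics/w3b.png

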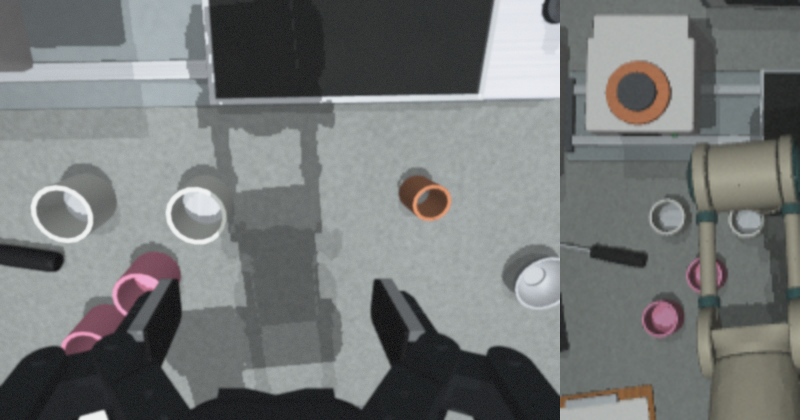

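Wrist picture: white rims at (63,213) and (196,215), the copper tube at (428,200), pink cups below-left, and the screwdriver's handle end at (60,262). The mat runs from x≈212 to 485.

```bash
python3 - <<'E'
from h import *
st=manip.get_state()
for n,u,v,z in [('A',63,213,.056),('B',196,215,.056),('pink',143,291,.056),('sd end',62,262,.02),('sd',0,255,.02),('mat l',212,98,.039),('mat r',482,92,.039),('mat far',212,0,.039)]: print(n,pix2w('wrist',u,v,z,st).round(4))
E
```

```text
A [0.4405 0.3359 0.056 ]
B [0.4382 0.2025 0.056 ]
pink [0.3502 0.2673 0.056 ]
sd end [0.367  0.3738 0.02  ]
sd [0.3762 0.4442 0.02  ]
mat l [0.5498 0.1824 0.039 ]
mat r [ 0.5549 -0.0728  0.039 ]
mat far [0.6304 0.1773 0.039 ]
```

Emit:
carry_out:
  linear:
    - [-0.025, 0.078, 0]
    - [-0.025, 0.078, 0]
    - [0, 0, -0.08]
    - [0, 0, -0.08]
    - [0, 0, -0.08]
    - [0, 0, -0.06]
    - [0, 0, 0]
  angular:
    - [0, 0, 0]
    - [0, 0, 0]
    - [0, 0, 0]
    - [0, 0, 0]
    - [0, 0, 0]
    - [0, 0, 0]
    - [0, 0, 0]
  hand: [1, 1, 1, 1, 1, 1, 1]

```text
clock: 7.33
position: [0.4391, 0.1992, 0.2503]
ee_rot: [0.002, 1.0, -0.001, -0.006]
contact_force: [-0.1, -0.2, 0.5]
width: 0.0855
gripper_force: 0.0
```

```bash
python3 - <<'E'
from h import *
st=manip.get_state(); print(st['position'],st['ee_rot'])
a=snap('wrist','w4.png'); print(w2pix('wrist',(.439,.2025,.056),st))
h=cv2.cvtColor(a,cv2.COLOR_RGB2GRAY); cv2.imwrite('pics/w4b.png',a[:,:,::-1])
E
```

```text
[0.43913729 0.19923013 0.2503161 ] [ 0.00213062  0.99997988 -0.00118099 -0.00585627]
[268.12708883 258.67288703]
```

View pics/w4b.png

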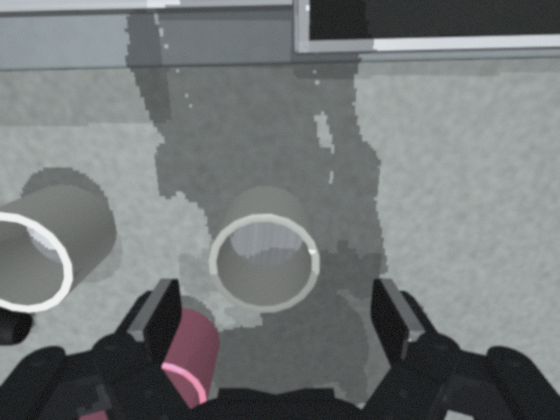

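The rim centre is at (264,262), so shell B is at about (0.437, 0.205). I correct by that, descend and grip.

Emit:
carry_out:
  linear:
    - [-0.004, 0.01, -0.04]
    - [0, 0, -0.06]
    - [0, 0, -0.036]
    - [0, 0, 0]
    - [0, 0, 0]
    - [0, 0, 0]
    - [0, 0, 0]
    - [0, 0, 0]
  angular:
    - [0, 0, 0]
    - [0, 0, 0]
    - [0, 0, 0]
    - [0, 0, 0]
    - [0, 0, 0]
    - [0, 0, 0]
    - [0, 0, 0]
    - [0, 0, 0]
  hand: [1, 1, 1, 1, 0, 0, 0, 0]
  force: 40

```text
clock: 8.05
position: [0.4401, 0.2062, 0.1902]
ee_rot: [-0.0, 1.0, -0.0, 0.003]
contact_force: [0.2, -2.4, 7.1]
width: 0.0613
gripper_force: 42.9
```

Emit:
carry_out:
  linear:
    - [0, 0, 0]
    - [0, 0, 0]
    - [0, 0, 0.02]
    - [0, 0, 0.04]
    - [0, 0, 0.06]
    - [0, 0, 0.06]
    - [0, 0, 0]
  angular:
    - [0, 0, 0]
    - [0, 0, 0]
    - [0, 0, 0]
    - [0, 0, 0]
    - [0, 0, 0]
    - [0, 0, 0]
    - [0, 0, 0]
  hand: [0, 0, 0, 0, 0, 0, 0]

```text
clock: 8.63
position: [0.4408, 0.2069, 0.2841]
ee_rot: [-0.002, 1.0, -0.0, 0.006]
contact_force: [2.1, 0.5, -1.9]
width: 0.0613
gripper_force: 43.6
```

Emit:
carry_out:
  linear:
    - [0.04, -0.04, 0]
    - [0.05, -0.06, 0]
    - [0.05, -0.06, 0]
    - [0.05, -0.06, 0]
    - [0.05, -0.06, 0]
    - [0.05, -0.06, 0]
    - [0.05, -0.05, 0]
    - [0.026, -0.02, 0]
  angular:
    - [0, 0, 0]
    - [0, 0, 0]
    - [0, 0, 0]
    - [0, 0, 0]
    - [0, 0, 0]
    - [0, 0, 0]
    - [0, 0, 0]
    - [0, 0, 0]
  hand: [0, 0, 0, 0, 0, 0, 0, 0]

```text
clock: 9.3
position: [0.6243, -0.0027, 0.278]
ee_rot: [0.001, 1.0, -0.002, 0.002]
contact_force: [-0.3, -0.2, -2.2]
width: 0.0614
gripper_force: 43.7
```

Emit:
carry_out:
  linear:
    - [0, 0, 0]
    - [0, 0, 0]
    - [0, 0, -0.04]
    - [0, 0, -0.04]
    - [0, 0, -0.02]
    - [0, 0, 0]
    - [0, 0, 0]
  angular:
    - [0, 0, 0]
    - [0, 0, 0]
    - [0, 0, 0]
    - [0, 0, 0]
    - [0, 0, 0]
    - [0, 0, 0]
    - [0, 0, 0]
  hand: [0, 0, 0, 0, 0, 0, 0]

```text
clock: 9.88
position: [0.6209, 0.002, 0.2277]
ee_rot: [-0.0, 1.0, 0.0, -0.001]
contact_force: [0.6, 0.2, -1.5]
width: 0.0615
gripper_force: 43.7
```

```bash
python3 - <<'E'
from h import *
for i in range(3): print(manip.get_state()['position'],manip.get_state()['contact_force'],manip.get_state()['ee_rot']); manip.get_image('top')
E
```

```text
[0.62085979 0.00198635 0.22765808] [ 0.56144273  0.19802981 -1.46704186] [-1.24659027e-04  9.99999705e-01  2.36016927e-04 -7.20320472e-04]
[0.62140005 0.00180567 0.22838757] [ 0.27208963  0.66674405 -2.33026456] [2.62021055e-05 9.99999958e-01 1.86424852e-04 2.18107172e-04]
[0.62172356 0.00166409 0.22883945] [ 0.50918796  0.23603848 -1.20937601] [8.87854059e-05 9.99999648e-01 1.13913125e-04 8.26781163e-04]
```

Emit:
carry_out:
  linear:
    - [0, 0, -0.004]
    - [0, 0, -0.004]
    - [0, 0, 0]
    - [0, 0, 0]
  angular:
    - [0, 0, 0]
    - [0, 0, 0]
    - [0, 0, 0]
    - [0, 0, 0]
  hand: [0, 0, 0, 0]

```text
clock: 10.37
position: [0.6218, 0.0012, 0.2243]
ee_rot: [0.0, 1.0, -0.0, 0.001]
contact_force: [-0.6, 0.3, 1.4]
width: 0.0614
gripper_force: 43.8
```

Emit:
carry_out:
  linear:
    - [0, 0, -0.002]
    - [0, 0, 0]
    - [0, 0, 0]
  angular:
    - [0, 0, 0]
    - [0, 0, 0]
    - [0, 0, 0]
  hand: [0, 0, 0]

```text
clock: 10.62
position: [0.6218, 0.0012, 0.2242]
ee_rot: [0.0, 1.0, -0.0, 0.001]
contact_force: [-2.1, -0.0, 6.9]
width: 0.0614
gripper_force: 44.3
```

Emit:
carry_out:
  linear:
    - [0, 0, 0]
    - [0, 0, 0]
    - [0, 0, 0]
    - [0, 0, 0.04]
    - [0, 0, 0.06]
    - [0, 0, 0.08]
    - [0, 0, 0.06]
  angular:
    - [0, 0, 0]
    - [0, 0, 0]
    - [0, 0, 0]
    - [0, 0, 0]
    - [0, 0, 0]
    - [0, 0, 0]
    - [0, 0, 0]
  hand: [1, 1, 1, 1, 1, 1, 1]

```text
clock: 11.2
position: [0.6217, 0.0011, 0.3447]
ee_rot: [0.0, 1.0, -0.0, 0.0]
contact_force: [1.1, 1.2, 0.6]
width: 0.0856
gripper_force: 0.0
```

Emit:
carry_out:
  linear:
    - [-0.05, 0.06, 0]
    - [-0.05, 0.06, 0]
    - [-0.05, 0.06, 0]
    - [-0.05, 0.06, 0]
    - [-0.05, 0.06, 0]
    - [-0.05, 0.06, 0]
    - [-0.05, 0.06, 0]
    - [-0.014, 0.07, 0]
  angular:
    - [0, 0, 0]
    - [0, 0, 0]
    - [0, 0, 0]
    - [0, 0, 0]
    - [0, 0, 0]
    - [0, 0, 0]
    - [0, 0, 0]
    - [0, 0, 0]
  hand: [1, 1, 1, 1, 1, 1, 1, 1]

```text
clock: 11.87
position: [0.4355, 0.2464, 0.3425]
ee_rot: [0.001, 1.0, -0.0, -0.002]
contact_force: [0.8, -0.1, -0.7]
width: 0.0853
gripper_force: 0.0
```

Emit:
carry_out:
  linear:
    - [0, 0.07, 0]
    - [0, 0.07, -0.04]
    - [0, 0.042, -0.06]
    - [0, 0, -0.04]
    - [0, 0, 0]
    - [0, 0, 0]
    - [0, 0, 0]
  angular:
    - [0, 0, 0]
    - [0, 0, 0]
    - [0, 0, 0]
    - [0, 0, 0]
    - [0, 0, 0]
    - [0, 0, 0]
    - [0, 0, 0]
  hand: [1, 1, 1, 1, 1, 1, 1]

```text
clock: 12.45
position: [0.44, 0.337, 0.2736]
ee_rot: [-0.0, 1.0, -0.0, 0.0]
contact_force: [0.9, 0.6, -0.2]
width: 0.0855
gripper_force: 0.0
```

```bash
python3 - <<'E'
from h import *
st=manip.get_state(); print(st['position'],st['ee_rot'])
a=snap('wrist','w5.png'); print(w2pix('wrist',(.4395,.336,.056),st)); b=snap('scene','s5.png')
cv2.imwrite('pics/w5b.png',np.hstack([cv2.resize(a,(400,300)),cv2.resize(b[170:380,240:520],(400,300))])[:,:,::-1])
E
```

```text
[0.44001545 0.33696234 0.27356438] [-9.40854480e-05  9.99999782e-01 -4.42370729e-04  4.81803545e-04]
[277.32516178 245.32060072]
```

View pics/w5b.png

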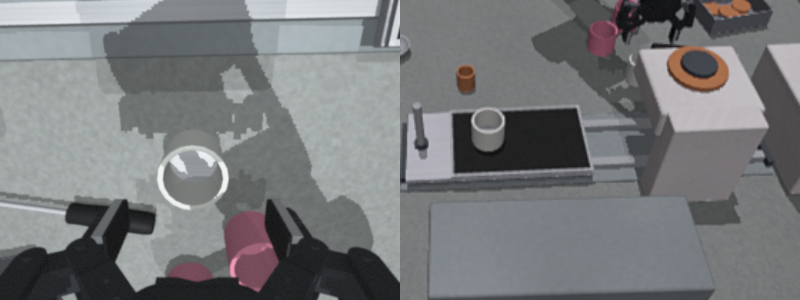

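The left part shows shell A's rim at (193,178), about 4 mm off the prediction, with the screwdriver and pink cup clear of the fingers. The right part shows shell B standing upright on the mat.

Emit:
carry_out:
  linear:
    - [-0.005, 0.008, -0.04]
    - [0, 0, -0.06]
    - [0, 0, -0.05]
    - [0, 0, -0.016]
    - [0, 0, 0]
    - [0, 0, 0]
    - [0, 0, 0]
    - [0, 0, 0]
  angular:
    - [0, 0, 0]
    - [0, 0, 0]
    - [0, 0, 0]
    - [0, 0, 0]
    - [0, 0, 0]
    - [0, 0, 0]
    - [0, 0, 0]
    - [0, 0, 0]
  hand: [1, 1, 1, 1, 1, 0, 0, 0]

```text
clock: 13.22
position: [0.4381, 0.3416, 0.1918]
ee_rot: [-0.001, 1.0, -0.0, 0.002]
contact_force: [1.3, -1.0, 5.8]
width: 0.0597
gripper_force: 44.6
```

Emit:
carry_out:
  linear:
    - [0, 0, 0]
    - [0, 0, 0]
    - [0, 0, 0]
    - [0, 0, 0]
    - [0, 0, 0]
  angular:
    - [0, 0, 0]
    - [0, 0, 0]
    - [0, 0, 0]
    - [0, 0, 0]
    - [0, 0, 0]
  hand: [0, 0, 0, 0, 0]

```text
clock: 13.63
position: [0.438, 0.3416, 0.1918]
ee_rot: [-0.001, 1.0, -0.0, 0.002]
contact_force: [0.7, -0.2, 6.7]
width: 0.0601
gripper_force: 44.6
```

Emit:
carry_out:
  linear:
    - [0, 0, 0.02]
    - [0, 0, 0.04]
    - [0, 0, 0.06]
    - [0, 0, 0.06]
    - [0, 0, 0]
    - [0, -0.04, 0]
    - [0, -0.06, 0]
    - [0, -0.06, 0]
  angular:
    - [0, 0, 0]
    - [0, 0, 0]
    - [0, 0, 0]
    - [0, 0, 0]
    - [0, 0, 0]
    - [0, 0, 0]
    - [0, 0, 0]
    - [0, 0, 0]
  hand: [0, 0, 0, 0, 0, 0, 0, 0]

```text
clock: 14.3
position: [0.4364, 0.2608, 0.2798]
ee_rot: [0.0, 1.0, 0.001, -0.0]
contact_force: [-0.1, -1.0, -1.5]
width: 0.0596
gripper_force: 44.1
```

Emit:
carry_out:
  linear:
    - [0.03, -0.06, 0]
    - [0.05, -0.06, 0]
    - [0.05, -0.06, 0]
    - [0.06, -0.04, 0]
    - [0.06, -0.04, 0]
    - [0.06, -0.03, 0]
    - [0.04, -0.02, 0]
    - [0.018, 0, 0]
  angular:
    - [0, 0, 0]
    - [0, 0, 0]
    - [0, 0, 0]
    - [0, 0, 0]
    - [0, 0, 0]
    - [0, 0, 0]
    - [0, 0, 0]
    - [0, 0, 0]
  hand: [0, 0, 0, 0, 0, 0, 0, 0]

```text
clock: 14.97
position: [0.6238, 0.1037, 0.2794]
ee_rot: [0.001, 1.0, -0.002, 0.001]
contact_force: [0.1, 0.0, -1.8]
width: 0.0596
gripper_force: 44.2
```

Emit:
carry_out:
  linear:
    - [0, 0, 0]
    - [0, 0, 0]
    - [0, 0, -0.04]
    - [0, 0, -0.04]
    - [0, 0, -0.02]
    - [0, 0, 0]
    - [0, 0, 0]
    - [0, 0, 0]
  angular:
    - [0, 0, 0]
    - [0, 0, 0]
    - [0, 0, 0]
    - [0, 0, 0]
    - [0, 0, 0]
    - [0, 0, 0]
    - [0, 0, 0]
    - [0, 0, 0]
  hand: [0, 0, 0, 0, 0, 0, 0, 0]

```text
clock: 15.63
position: [0.621, 0.1067, 0.2308]
ee_rot: [-0.0, 1.0, 0.0, 0.001]
contact_force: [0.3, 0.1, -2.8]
width: 0.0598
gripper_force: 44.1
```

Emit:
carry_out:
  linear:
    - [0, 0, -0.005]
    - [0, 0, -0.004]
    - [0, 0, -0.002]
    - [0, 0, 0]
    - [0, 0, 0]
  angular:
    - [0, 0, 0]
    - [0, 0, 0]
    - [0, 0, 0]
    - [0, 0, 0]
    - [0, 0, 0]
  hand: [0, 0, 0, 0, 0]

```text
clock: 16.05
position: [0.6213, 0.1063, 0.2258]
ee_rot: [-0.0, 1.0, -0.0, 0.001]
contact_force: [-1.8, -0.5, 6.1]
width: 0.0596
gripper_force: 44.8
```

Emit:
carry_out:
  linear:
    - [0, 0, 0]
    - [0, 0, 0]
    - [0, 0, 0]
    - [0, 0, 0.04]
    - [0, 0, 0.08]
    - [0, 0, 0.08]
    - [0, 0, 0.08]
    - [0, 0, 0.06]
  angular:
    - [0, 0, 0]
    - [0, 0, 0]
    - [0, 0, 0]
    - [0, 0, 0]
    - [0, 0, 0]
    - [0, 0, 0]
    - [0, 0, 0]
    - [0, 0, 0]
  hand: [1, 1, 1, 1, 1, 1, 1, 1]

```text
clock: 16.72
position: [0.6213, 0.1062, 0.3977]
ee_rot: [-0.0, 1.0, -0.0, 0.002]
contact_force: [0.7, -0.0, 0.2]
width: 0.0853
gripper_force: 0.0
```

Emit:
carry_out:
  linear:
    - [0, -0.07, 0]
    - [0, -0.08, 0]
    - [0, -0.08, 0]
    - [-0.02, -0.08, 0]
    - [-0.02, -0.08, 0]
    - [-0.02, -0.08, 0]
    - [-0.02, -0.08, 0]
    - [-0.02, -0.08, 0]
  angular:
    - [0, 0, 0]
    - [0, 0, 0]
    - [0, 0, 0]
    - [0, 0, 0]
    - [0, 0, 0]
    - [0, 0, 0]
    - [0, 0, 0]
    - [0, 0, 0]
  hand: [1, 1, 1, 1, 1, 1, 1, 1]

```text
clock: 17.38
position: [0.5702, -0.2106, 0.394]
ee_rot: [0.0, 1.0, -0.0, -0.0]
contact_force: [0.7, -0.8, -0.8]
width: 0.0855
gripper_force: 0.0
```

Emit:
carry_out:
  linear:
    - [-0.01, -0.08, 0]
    - [-0.01, -0.08, 0]
    - [-0.01, -0.06, 0]
    - [0, -0.02, 0]
    - [0, 0, 0]
    - [0, 0, 0]
  angular:
    - [0, 0, 0]
    - [0, 0, 0]
    - [0, 0, 0]
    - [0, 0, 0]
    - [0, 0, 0]
    - [0, 0, 0]
  hand: [1, 1, 1, 1, 1, 1]

```text
clock: 17.88
position: [0.556, -0.3286, 0.3937]
ee_rot: [-0.001, 1.0, -0.001, -0.0]
contact_force: [-0.8, 1.1, -0.0]
width: 0.0852
gripper_force: 0.0
```

```bash
python3 - <<'E'
from h import *
st=manip.get_state(); print(st['position'],st['ee_rot'],st['qpos'])
a=snap('wrist','w6.png')
for p in [(.5526,-.3492,.053),(.5383,-.4274,.053)]: print(w2pix('wrist',p,st))
b=snap('scene','s6.png')
cv2.imwrite('pics/w6b.png',np.hstack([a,cv2.resize(b[170:380,280:400],(240,420))])[:,:,::-1])
E
```

```text
[ 0.55603415 -0.32860942  0.39366671] [-9.07520052e-04  9.99999303e-01 -7.06204425e-04 -2.66308715e-04] [-6.41763200e-01  3.89085618e-01  1.36134892e+00  1.15442701e-03
  1.39267058e+00  9.30240130e-01]
[297.6860719  193.59583799]
[377.91364124 207.61945346]
```

View pics/w6b.png

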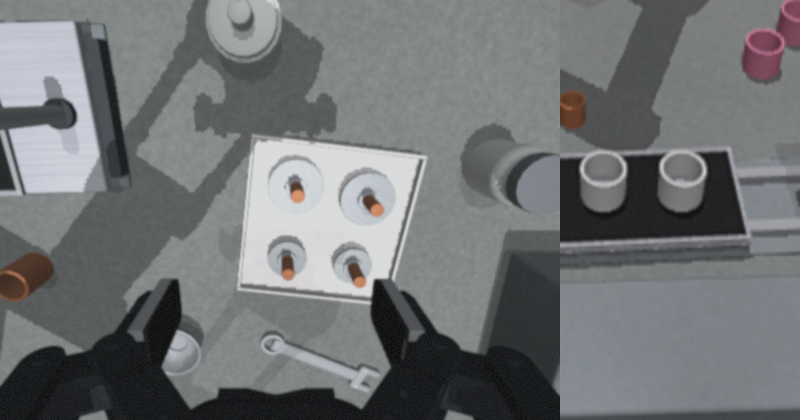

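Left: the wide caps' stem tops are at (298,196) and (377,210), the slim caps are below them at (288,268) and (355,278). Right: both shells stand on the mat. I take the wide cap nearest the deck.

Emit:
carry_out:
  linear:
    - [-0.012, -0.042, 0]
    - [0, 0, -0.08]
    - [0, 0, -0.08]
    - [0, 0, -0.08]
    - [0, 0, -0.04]
    - [0, 0, 0]
    - [0, 0, 0]
  angular:
    - [0, 0, 0]
    - [0, 0, 0]
    - [0, 0, 0]
    - [0, 0, 0]
    - [0, 0, 0]
    - [0, 0, 0]
    - [0, 0, 0]
  hand: [1, 1, 1, 1, 1, 1, 1]

```text
clock: 18.57
position: [0.5505, -0.3481, 0.2537]
ee_rot: [-0.001, 1.0, 0.001, -0.001]
contact_force: [1.5, -0.2, 0.9]
width: 0.0854
gripper_force: 0.0
```

```bash
python3 - <<'E'
from h import *
st=manip.get_state(); print(st['position'],st['ee_rot'])
a=snap('wrist','w7.png')
for p in [(.55,-.3492,.053),(.55,-.3492,.018)]: print(w2pix('wrist',p,st))
cv2.imwrite('pics/w7b.png',a[:,:,::-1])
E
```

```text
[ 0.55049414 -0.348102    0.25368497] [-8.13804292e-04  9.99999000e-01  8.27329587e-04 -8.08247599e-04]
[278.25073283 257.1120587 ]
[277.89342712 232.89275739]
```

View pics/w7b.png

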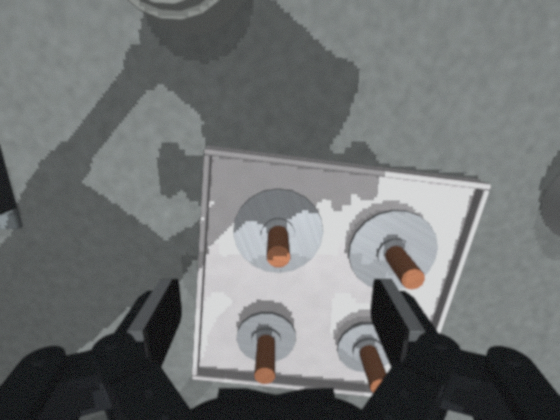

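The stem top at (278,258) is where it was predicted. I descend and grip.

Emit:
carry_out:
  linear:
    - [-0.001, -0.002, -0.05]
    - [0, 0, -0.05]
    - [0, 0, -0.016]
    - [0, 0, 0]
    - [0, 0, 0]
    - [0, 0, 0]
    - [0, 0, 0]
    - [0, 0, 0]
  angular:
    - [0, 0, 0]
    - [0, 0, 0]
    - [0, 0, 0]
    - [0, 0, 0]
    - [0, 0, 0]
    - [0, 0, 0]
    - [0, 0, 0]
    - [0, 0, 0]
  hand: [1, 1, 1, 1, 0, 0, 0, 0]

```text
clock: 19.28
position: [0.55, -0.3511, 0.1978]
ee_rot: [0.001, 1.0, -0.0, 0.001]
contact_force: [0.2, -0.1, 0.9]
width: 0.0389
gripper_force: 0.0
```

Emit:
carry_out:
  linear:
    - [0, 0, 0]
    - [0, 0, 0]
    - [0, 0, 0]
    - [0, 0, 0]
    - [0, 0, 0]
    - [0, 0, 0]
  angular:
    - [0, 0, 0]
    - [0, 0, 0]
    - [0, 0, 0]
    - [0, 0, 0]
    - [0, 0, 0]
    - [0, 0, 0]
  hand: [0, 0, 0, 0, 0, 0]

```text
clock: 19.78
position: [0.5497, -0.3508, 0.1969]
ee_rot: [0.0, 1.0, -0.0, 0.0]
contact_force: [-0.2, 0.6, 6.2]
width: 0.0129
gripper_force: 39.1
```

Emit:
carry_out:
  linear:
    - [0, 0, 0.02]
    - [0, 0, 0.06]
    - [0, 0, 0.08]
    - [0, 0, 0.08]
    - [0, 0, 0.08]
    - [0, 0, 0.08]
    - [0, 0, 0]
  angular:
    - [0, 0, 0]
    - [0, 0, 0]
    - [0, 0, 0]
    - [0, 0, 0]
    - [0, 0, 0]
    - [0, 0, 0]
    - [0, 0, 0]
  hand: [0, 0, 0, 0, 0, 0, 0]

```text
clock: 20.37
position: [0.5507, -0.3517, 0.4061]
ee_rot: [0.005, 1.0, -0.0, 0.007]
contact_force: [1.2, -0.8, 0.3]
width: 0.0128
gripper_force: 39.0
```

Emit:
carry_out:
  linear:
    - [0.01, 0.04, 0]
    - [0.016, 0.07, 0]
    - [0.016, 0.08, 0]
    - [0.016, 0.08, 0]
    - [0.016, 0.08, 0]
    - [0.016, 0.08, 0]
    - [0.016, 0.08, 0]
    - [0.016, 0.08, 0]
  angular:
    - [0, 0, 0]
    - [0, 0, 0]
    - [0, 0, 0]
    - [0, 0, 0]
    - [0, 0, 0]
    - [0, 0, 0]
    - [0, 0, 0]
    - [0, 0, 0]
  hand: [0, 0, 0, 0, 0, 0, 0, 0]

```text
clock: 21.03
position: [0.6104, -0.054, 0.396]
ee_rot: [0.0, 1.0, -0.0, -0.0]
contact_force: [1.1, -1.0, -1.6]
width: 0.013
gripper_force: 39.1
```

Emit:
carry_out:
  linear:
    - [0.016, 0.06, 0]
    - [0.006, 0.05, 0]
    - [0, 0.004, 0]
    - [0, 0, -0.06]
    - [0, 0, -0.06]
    - [0, 0, -0.04]
    - [0, 0, 0]
    - [0, 0, 0]
  angular:
    - [0, 0, 0]
    - [0, 0, 0]
    - [0, 0, 0]
    - [0, 0, 0]
    - [0, 0, 0]
    - [0, 0, 0]
    - [0, 0, 0]
    - [0, 0, 0]
  hand: [0, 0, 0, 0, 0, 0, 0, 0]

```text
clock: 21.7
position: [0.6212, 0.0007, 0.3152]
ee_rot: [0.0, 1.0, -0.0, -0.002]
contact_force: [0.8, -0.2, -1.0]
width: 0.0127
gripper_force: 39.1
```

```bash
python3 - <<'E'
from h import *
st=manip.get_state(); print(st['position'],st['ee_rot'],st['width'])
a=snap('wrist','w8.png')
for p in [(.6218,.0012,.09),tuple(st['position']-[0,0,.179])]:
  print(p,w2pix('wrist',p,st))
cv2.imwrite('pics/w8b.png',a[:,:,::-1])
E
```

```text
[0.62117735 0.00067375 0.31518634] [ 6.85286527e-05  9.99998746e-01 -3.99311030e-04 -1.53114380e-03] 0.01266270475999685
(0.6218, 0.0012, 0.09) [274.7715845  237.25153477]
(np.float64(0.6211773458578362), np.float64(0.0006737515627565055), np.float64(0.13618633729941515)) [275.70887692 275.59764521]
```

View pics/w8b.png

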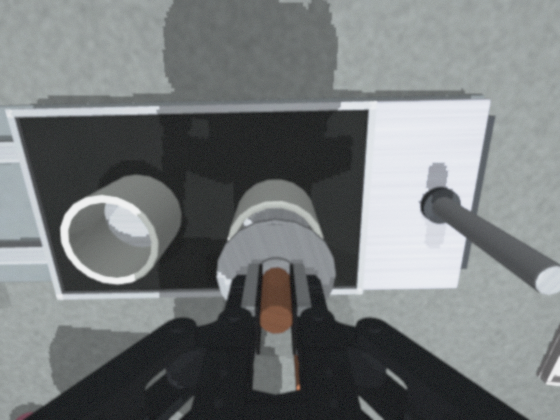

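Cap and shell rim are in view: the disc spans u≈217–335, and the shell rim's far edge is at v≈200. I compare the edges with the predictions numerically to save pictures.

```bash
python3 - <<'E'
from h import *
st=manip.get_state(); im=cv2.cvtColor(cv2.imread('pics/w8.png'),cv2.COLOR_BGR2GRAY)
def circ(c,r):
    P=np.array([w2pix('wrist',(c[0]+r*np.cos(t),c[1]+r*np.sin(t),c[2]),st) for t in np.linspace(0,2*np.pi,120)]); return P[:,0].min(),P[:,0].max(),P[:,1].min(),P[:,1].max()
p=st['position']
print('B outer',circ((.6218,.0012,.09),.031),'inner',circ((.6218,.0012,.09),.026))
print('A outer',circ((.6213,.1063,.09),.031))
print('disc top',circ((p[0],p[1],p[2]-.179),.03))
print('v195-250 @276',im[195:232,276])
for v in(212,): print('row',v,im[v,222:250],im[v,308:335])
for v in(255,262): print('row',v,im[v,208:228],im[v,326:346])
print('A col108',im[185:205,108],im[275:292,108]); print('A row240',im[240,52:76],im[240,148:170])
E
```

```text
B outer (np.float64(225.54465790099468), np.float64(323.53602107865026), np.float64(191.2187581918451), np.float64(281.41490755548665)) inner (np.float64(233.46251987154525), np.float64(315.6237847422818), np.float64(199.15728641339535), np.float64(274.7544923656782))
A outer (np.float64(58.63130958296395), np.float64(157.95014697212463), np.float64(192.37455955880924), np.float64(282.438322787297))
disc top (np.float64(215.31063517500482), np.float64(335.87227149364), np.float64(220.33877417351601), np.float64(326.8927692986266))
v195-250 @276 [129 128 127 130 130 144 174 196 195 194 189 182 166 144 128 121 118 120
 122 123 118 117 116 110 111 127 141 148 145 138 141 144 147 146 146 146
 146]
row 212 [ 58  51  53  49  53  54  50  54  53  50  53  51  57  78  98 112 116 120
 123 128 139 157 172 182 188 190 190 189] [144 130 124 118 113 109  97  81  61  52  49  54  53  52  49  50  49  49
  49  51  45  49  51  52  53  54  51]
row 255 [ 33  35  30  32  33  39  33  33  34  40  41  65 101 129 140 147 147 149
 148 144] [146 145 149 147 140 121  89  68  50  49  48  44  46  47  44  51  47  41
  53  48]
row 262 [ 36  36  29  33  36  37  35  34  43  84 121 138 142 145 144 144 146 146
 148 147] [147 145 146 146 148 147 141 123  91  62  49  48  47  50  44  41  43  45
  48  49]
A col108 [ 97 115 123 128 126 126 126 128 126 134 162 212 232 239 239 240 239 233
 219 200] [134 167 217 236 239 239 234 206 143  86  53  49  51  47  57  69  90]
A row240 [ 50  50  49  50  52  50  53  63 110 182 226 237 239 239 238 231 197 139
 108  99 103 100  98 101] [147 145 159 173 183 187 184 185 177 159 128 107  99  97  97  98  94  96
  96  99  99  99]
```

```bash
python3 - <<'E'
from h import *
st=manip.get_state()
def circ(c,r):
    P=np.array([w2pix('wrist',(c[0]+r*np.cos(t),c[1]+r*np.sin(t),c[2]),st) for t in np.linspace(0,2*np.pi,120)]); return P[:,0].min(),P[:,0].max(),P[:,1].min(),P[:,1].max()
for x in (.613,.615,.617): print(x,circ((x,.0012,.09),.031)[2],circ((x,.0012,.09),.026)[2])
for x in (.619,.620): print(x,circ((x,.1055,.09),.031))
print(st['position'])
E
```

```text
0.613 205.1060999832512 212.82476518347957
0.615 201.98414021401916 209.75196507679422
0.617 198.84218573017137 206.65964139983907
0.619 (np.float64(60.679905351619794), np.float64(159.61972568784648), np.float64(196.0339271404767), np.float64(285.46315777740523))
0.62 (np.float64(60.344435703008315), np.float64(159.4401574241004), np.float64(194.44505010358847), np.float64(284.14931630892517))
[6.21892100e-01 5.95476883e-04 3.16781266e-01]
```

Emit:
carry_out:
  linear:
    - [-0.006, 0, -0.02]
    - [-0.005, 0, -0.02]
    - [0, 0, -0.02]
    - [0, 0, 0]
    - [0, 0, 0]
    - [0, 0, 0]
    - [0, 0, 0]
  angular:
    - [0, 0, 0]
    - [0, 0, 0]
    - [0, 0, 0]
    - [0, 0, 0]
    - [0, 0, 0]
    - [0, 0, 0]
    - [0, 0, 0]
  hand: [0, 0, 0, 0, 0, 0, 0]

```text
clock: 22.33
position: [0.6164, 0.0012, 0.2867]
ee_rot: [0.0, 1.0, -0.0, 0.001]
contact_force: [0.6, -0.2, -0.9]
width: 0.0129
gripper_force: 39.1
```

Emit:
carry_out:
  linear:
    - [0, 0, -0.006]
    - [0, 0, -0.006]
    - [0, 0, 0]
    - [0, 0, 0]
  angular:
    - [0, 0, 0]
    - [0, 0, 0]
    - [0, 0, 0]
    - [0, 0, 0]
  hand: [0, 0, 0, 0]

```text
clock: 22.67
position: [0.6159, 0.0012, 0.2799]
ee_rot: [0.0, 1.0, -0.0, -0.0]
contact_force: [0.7, 0.0, -1.3]
width: 0.0128
gripper_force: 39.1
```

The boss has entered the bore with no contact force. I keep lowering.

Emit:
carry_out:
  linear:
    - [0, 0, -0.006]
    - [0, 0, -0.004]
    - [0, 0, -0.002]
    - [0, 0, 0]
    - [0, 0, 0]
  angular:
    - [0, 0, 0]
    - [0, 0, 0]
    - [0, 0, 0]
    - [0, 0, 0]
    - [0, 0, 0]
  hand: [0, 0, 0, 0, 0]

```text
clock: 23.08
position: [0.616, 0.0012, 0.2741]
ee_rot: [0.0, 1.0, -0.0, -0.0]
contact_force: [0.2, -0.1, -0.2]
width: 0.0127
gripper_force: 39.1
```

Emit:
carry_out:
  linear:
    - [0, 0, -0.002]
    - [0, 0, 0]
    - [0, 0, 0]
  angular:
    - [0, 0, 0]
    - [0, 0, 0]
    - [0, 0, 0]
  hand: [0, 0, 0]

```text
clock: 23.33
position: [0.616, 0.0012, 0.2732]
ee_rot: [0.0, 1.0, -0.0, -0.0]
contact_force: [0.1, -0.7, -0.8]
width: 0.0123
gripper_force: 39.1
```

Emit:
carry_out:
  linear:
    - [0, 0, -0.002]
    - [0, 0, 0]
    - [0, 0, 0]
  angular:
    - [0, 0, 0]
    - [0, 0, 0]
    - [0, 0, 0]
  hand: [0, 0, 0]

```text
clock: 23.58
position: [0.6161, 0.0012, 0.2729]
ee_rot: [0.0, 1.0, -0.0, 0.0]
contact_force: [-0.7, 0.1, 4.0]
width: 0.0124
gripper_force: 39.7
```

It is in contact at the seated height. I release and fetch the second cap.

Emit:
carry_out:
  linear:
    - [0, 0, 0]
    - [0, 0, 0]
    - [0, 0, 0]
    - [0, 0, 0.02]
    - [0, 0, 0.06]
    - [0, 0, 0.08]
    - [0, 0, 0.08]
    - [0, -0.04, 0.02]
  angular:
    - [0, 0, 0]
    - [0, 0, 0]
    - [0, 0, 0]
    - [0, 0, 0]
    - [0, 0, 0]
    - [0, 0, 0]
    - [0, 0, 0]
    - [0, 0, 0]
  hand: [1, 1, 1, 1, 1, 1, 1, 1]

```text
clock: 24.25
position: [0.6171, -0.0166, 0.4101]
ee_rot: [-0.0, 1.0, 0.001, 0.006]
contact_force: [0.8, 0.5, 1.3]
width: 0.0856
gripper_force: 0.0
```

Emit:
carry_out:
  linear:
    - [-0.016, -0.08, 0]
    - [-0.016, -0.08, 0]
    - [-0.016, -0.08, 0]
    - [-0.016, -0.08, 0]
    - [-0.016, -0.08, 0]
    - [-0.016, -0.08, 0]
    - [-0.016, -0.08, 0]
    - [-0.016, -0.08, 0]
  angular:
    - [0, 0, 0]
    - [0, 0, 0]
    - [0, 0, 0]
    - [0, 0, 0]
    - [0, 0, 0]
    - [0, 0, 0]
    - [0, 0, 0]
    - [0, 0, 0]
  hand: [1, 1, 1, 1, 1, 1, 1, 1]

```text
clock: 24.92
position: [0.5513, -0.3406, 0.4031]
ee_rot: [0.0, 1.0, -0.0, 0.0]
contact_force: [0.2, -0.2, 0.7]
width: 0.0852
gripper_force: 0.0
```

Emit:
carry_out:
  linear:
    - [-0.016, -0.08, 0]
    - [-0.012, -0.08, 0]
    - [-0.002, -0.016, -0.06]
    - [0, 0, -0.08]
    - [0, 0, -0.08]
    - [0, 0, -0.06]
    - [0, 0, 0]
    - [0, 0, 0]
  angular:
    - [0, 0, 0]
    - [0, 0, 0]
    - [0, 0, 0]
    - [0, 0, 0]
    - [0, 0, 0]
    - [0, 0, 0]
    - [0, 0, 0]
    - [0, 0, 0]
  hand: [1, 1, 1, 1, 1, 1, 1, 1]

```text
clock: 25.58
position: [0.5368, -0.4267, 0.2612]
ee_rot: [-0.001, 1.0, -0.0, -0.001]
contact_force: [0.6, 0.3, 0.9]
width: 0.0855
gripper_force: 0.0
```

```bash
python3 - <<'E'
from h import *
st=manip.get_state(); print(st['position'],st['ee_rot'])
a=snap('wrist','w9.png'); b=snap('scene','s9.png')
for p in [(.5365,-.427,.053)]: print(w2pix('wrist',p,st))
cv2.imwrite('pics/w9b.png',np.hstack([a,cv2.resize(b[170:380,280:400],(240,420))])[:,:,::-1])
E
```

```text
[ 0.53681913 -0.42666547  0.26119211] [-1.18283051e-03  9.99998489e-01 -2.51853991e-04 -1.24867118e-03]
[277.12060861 250.6586478 ]
```

View pics/w9b.png

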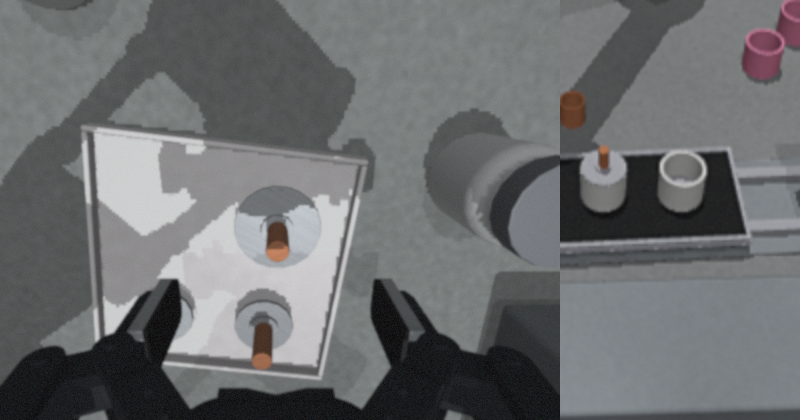

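Cap 1 sits level on its shell (right part). The second cap's stem top is at (277,254), and the jar is clear of the fingers. I descend and grip.

Emit:
carry_out:
  linear:
    - [-0.004, 0, -0.05]
    - [0, 0, -0.05]
    - [0, 0, -0.028]
    - [0, 0, 0]
    - [0, 0, 0]
    - [0, 0, 0]
    - [0, 0, 0]
    - [0, 0, 0]
  angular:
    - [0, 0, 0]
    - [0, 0, 0]
    - [0, 0, 0]
    - [0, 0, 0]
    - [0, 0, 0]
    - [0, 0, 0]
    - [0, 0, 0]
    - [0, 0, 0]
  hand: [1, 1, 1, 1, 0, 0, 0, 0]

```text
clock: 26.35
position: [0.5356, -0.4273, 0.2003]
ee_rot: [0.001, 1.0, -0.0, 0.001]
contact_force: [-0.5, 0.5, -0.7]
width: 0.0385
gripper_force: 0.0
```

Emit:
carry_out:
  linear:
    - [0, 0, 0]
    - [0, 0, 0]
    - [0, 0, 0]
    - [0, 0, 0]
    - [0, 0, 0]
    - [0, 0, 0]
  angular:
    - [0, 0, 0]
    - [0, 0, 0]
    - [0, 0, 0]
    - [0, 0, 0]
    - [0, 0, 0]
    - [0, 0, 0]
  hand: [0, 0, 0, 0, 0, 0]

```text
clock: 26.85
position: [0.5352, -0.4269, 0.1991]
ee_rot: [0.0, 1.0, -0.0, 0.0]
contact_force: [-0.5, 0.6, 5.9]
width: 0.0128
gripper_force: 39.0
```

Emit:
carry_out:
  linear:
    - [0, 0, 0.02]
    - [0, 0, 0.06]
    - [0, 0, 0.08]
    - [0, 0, 0.08]
    - [0, 0, 0.08]
    - [0, 0, 0.08]
    - [0, 0, 0]
  angular:
    - [0, 0, 0]
    - [0, 0, 0]
    - [0, 0, 0]
    - [0, 0, 0]
    - [0, 0, 0]
    - [0, 0, 0]
    - [0, 0, 0]
  hand: [0, 0, 0, 0, 0, 0, 0]

```text
clock: 27.43
position: [0.536, -0.4277, 0.4085]
ee_rot: [0.006, 1.0, -0.0, 0.006]
contact_force: [1.6, -1.1, -0.0]
width: 0.0125
gripper_force: 39.2
```

Emit:
carry_out:
  linear:
    - [0.01, 0.04, 0]
    - [0.012, 0.08, 0]
    - [0.012, 0.08, 0]
    - [0.012, 0.08, 0]
    - [0.012, 0.08, 0]
    - [0.012, 0.08, 0]
    - [0.012, 0.08, 0]
    - [0.012, 0.08, 0]
  angular:
    - [0, 0, 0]
    - [0, 0, 0]
    - [0, 0, 0]
    - [0, 0, 0]
    - [0, 0, 0]
    - [0, 0, 0]
    - [0, 0, 0]
    - [0, 0, 0]
  hand: [0, 0, 0, 0, 0, 0, 0, 0]

```text
clock: 28.1
position: [0.5817, -0.1249, 0.398]
ee_rot: [-0.0, 1.0, -0.0, -0.0]
contact_force: [0.8, -0.3, -1.7]
width: 0.0128
gripper_force: 39.2
```

Emit:
carry_out:
  linear:
    - [0.012, 0.08, 0]
    - [0.012, 0.08, 0]
    - [0.012, 0.08, 0]
    - [0.012, 0.08, 0]
    - [0.012, 0.08, 0]
    - [0.012, 0.04, 0]
    - [0.002, 0.026, 0]
    - [0, 0, 0]
  angular:
    - [0, 0, 0]
    - [0, 0, 0]
    - [0, 0, 0]
    - [0, 0, 0]
    - [0, 0, 0]
    - [0, 0, 0]
    - [0, 0, 0]
    - [0, 0, 0]
  hand: [0, 0, 0, 0, 0, 0, 0, 0]

```text
clock: 28.77
position: [0.6189, 0.1087, 0.3977]
ee_rot: [-0.0, 1.0, 0.001, -0.001]
contact_force: [0.1, -0.6, -1.0]
width: 0.0124
gripper_force: 39.3
```

Emit:
carry_out:
  linear:
    - [0, 0, -0.06]
    - [0, 0, -0.06]
    - [0, 0, -0.04]
    - [0, 0, 0]
    - [0, 0, 0]
    - [0, 0, 0]
  angular:
    - [0, 0, 0]
    - [0, 0, 0]
    - [0, 0, 0]
    - [0, 0, 0]
    - [0, 0, 0]
    - [0, 0, 0]
  hand: [0, 0, 0, 0, 0, 0]

```text
clock: 29.27
position: [0.6197, 0.1051, 0.3196]
ee_rot: [0.0, 1.0, -0.001, 0.001]
contact_force: [1.0, 0.1, 0.5]
width: 0.0127
gripper_force: 39.3
```

```bash
python3 - <<'E'
from h import *
st=manip.get_state(); p=st['position']; print(p,st['ee_rot'],st['width'])
a=snap('wrist','w10.png'); cv2.imwrite('pics/w10b.png',a[:,:,::-1]); im=cv2.cvtColor(a,cv2.COLOR_RGB2GRAY)
def circ(c,r):
    P=np.array([w2pix('wrist',(c[0]+r*np.cos(t),c[1]+r*np.sin(t),c[2]),st) for t in np.linspace(0,2*np.pi,120)]); return np.round([P[:,0].min(),P[:,0].max(),P[:,1].min(),P[:,1].max()],1)
print('A outer',circ((.6195,.1058,.09),.031),'inner',circ((.6195,.1058,.09),.026))
print('disc top',circ((p[0],p[1],p[2]-.181),.03))
print('col276 v185..',im[185:235,276]); 
for v in(205,212): print('row',v,im[v,222:250],im[v,303:335])
print('row262',im[262,208:228],im[262,326:346])
E
```

```text
[0.61965527 0.10507912 0.31962289] [ 2.17513775e-04  9.99999032e-01 -8.25408965e-04  1.09841444e-03] 0.01267765509999528
A outer [226.  322.7 190.6 279.8] inner [233.8 314.9 198.5 273.2]
disc top [216.  335.2 219.4 325. ]
col276 v185.. [130 132 133 130 129 132 138 162 194 208 201 192 185 181 172 160 154 153
 152 152 152 140 133 129 128 126 125 127 126 125 122 117 115 127 145 149
 153 150 154 151 150 152 149 147 151 149 150 151 151 155]
row 205 [ 56  51  56  53  57  55  54  54  52  52  49  54  75  99 111 119 125 134
 148 165 183 191 199 197 196 195 191 185] [200 194 188 172 152 135 122 120 119 109  90  69  46  41  42  44  45  41
  42  38  41  41  37  42  37  35  41  39  45  57  55  51]
row 212 [ 52  55  53  54  54  55  52  53  57  67  96 127 159 180 190 193 195 193
 194 190 190 193 186 163 141 135 135 142] [206 182 179 185 194 194 197 196 193 186 167 139 109  83  52  44  42  36
  36  40  39  38  38  37  39  39  43  42  49  58  53  53]
row262 [ 37  35  30  35  37  33  33  41  48  81 119 138 147 148 149 148 150 149
 149 149] [155 153 155 150 154 152 142 121  86  62  54  48  48  51  49  48  50  49
  47  48]
```

View pics/w10b.png

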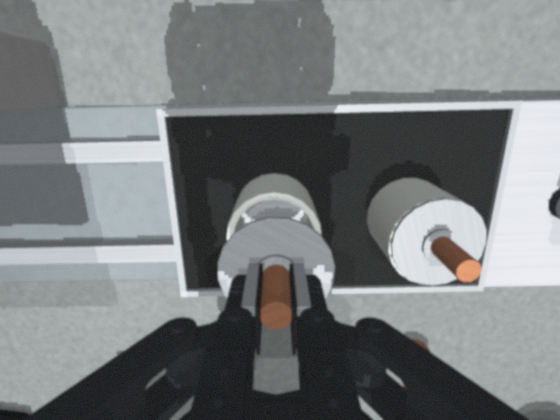

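Cap 2 is over shell A, with the rim's far edge at v≈192 and the disc's far edge at v≈219. Cap 1 is seated flat at right (435,242). I shift about 1.5 mm and lower.

Emit:
carry_out:
  linear:
    - [-0.003, 0.001, -0.025]
    - [0, 0, -0.02]
    - [0, 0, -0.02]
    - [0, 0, 0]
    - [0, 0, 0]
    - [0, 0, 0]
  angular:
    - [0, 0, 0]
    - [0, 0, 0]
    - [0, 0, 0]
    - [0, 0, 0]
    - [0, 0, 0]
    - [0, 0, 0]
  hand: [0, 0, 0, 0, 0, 0]

```text
clock: 29.82
position: [0.6178, 0.1067, 0.2861]
ee_rot: [0.0, 1.0, -0.0, 0.0]
contact_force: [0.4, -0.2, -1.2]
width: 0.0127
gripper_force: 39.3
```

Emit:
carry_out:
  linear:
    - [0, 0, -0.006]
    - [0, 0, -0.006]
    - [0, 0, 0]
    - [0, 0, 0]
  angular:
    - [0, 0, 0]
    - [0, 0, 0]
    - [0, 0, 0]
    - [0, 0, 0]
  hand: [0, 0, 0, 0]

```text
clock: 30.15
position: [0.6175, 0.1067, 0.2796]
ee_rot: [0.0, 1.0, -0.0, -0.0]
contact_force: [0.2, 0.7, -1.4]
width: 0.0126
gripper_force: 39.3
```

Emit:
carry_out:
  linear:
    - [0, 0, -0.005]
    - [0, 0, -0.004]
    - [0, 0, 0]
    - [0, 0, 0]
  angular:
    - [0, 0, 0]
    - [0, 0, 0]
    - [0, 0, 0]
    - [0, 0, 0]
  hand: [0, 0, 0, 0]

```text
clock: 30.48
position: [0.6176, 0.1067, 0.2752]
ee_rot: [0.0, 1.0, -0.0, 0.0]
contact_force: [-0.2, -0.3, -0.9]
width: 0.0127
gripper_force: 39.5
```

Emit:
carry_out:
  linear:
    - [0, 0, -0.001]
    - [0, 0, 0]
    - [0, 0, 0]
  angular:
    - [0, 0, 0]
    - [0, 0, 0]
    - [0, 0, 0]
  hand: [0, 0, 0]

```text
clock: 30.73
position: [0.6175, 0.1067, 0.2752]
ee_rot: [0.0, 1.0, -0.0, 0.0]
contact_force: [-1.2, -0.4, 2.5]
width: 0.0125
gripper_force: 39.6
```

Emit:
carry_out:
  linear:
    - [0, 0, 0]
    - [0, 0, 0]
    - [0, 0, 0]
    - [0, 0, 0.02]
    - [0, 0, 0.06]
    - [0, 0, 0.08]
    - [0, 0, 0.08]
    - [0, 0, 0.02]
  angular:
    - [0, 0, 0]
    - [0, 0, 0]
    - [0, 0, 0]
    - [0, 0, 0]
    - [0, 0, 0]
    - [0, 0, 0]
    - [0, 0, 0]
    - [0, 0, 0]
  hand: [1, 1, 1, 1, 1, 1, 1, 1]

```text
clock: 31.4
position: [0.6187, 0.1068, 0.4127]
ee_rot: [-0.0, 1.0, -0.0, 0.006]
contact_force: [0.4, 1.6, 1.7]
width: 0.0852
gripper_force: 0.0
```

Emit:
carry_out:
  linear:
    - [0, -0.06, 0]
    - [0, -0.08, 0]
    - [0.005, -0.08, 0]
    - [0.005, -0.08, 0]
    - [0.005, -0.08, 0]
    - [0.002, -0.06, 0]
    - [0, -0.03, 0]
    - [0, 0, 0]
  angular:
    - [0, 0, 0]
    - [0, 0, 0]
    - [0, 0, 0]
    - [0, 0, 0]
    - [0, 0, 0]
    - [0, 0, 0]
    - [0, 0, 0]
    - [0, 0, 0]
  hand: [1, 1, 1, 1, 1, 1, 1, 1]

```text
clock: 32.07
position: [0.626, -0.1315, 0.4047]
ee_rot: [0.001, 1.0, -0.002, 0.0]
contact_force: [-0.1, -0.1, -0.3]
width: 0.0854
gripper_force: 0.0
```

```bash
python3 - <<'E'
from h import *
st=manip.get_state(); p=st['position']; print(p)
a=snap('wrist','w11.png'); b=snap('scene','s11.png'); snap('top','t11.png')
# stem tops (copper) in scene view vs prediction for seated caps
def copper(im): 
    h=cv2.cvtColor(im,cv2.COLOR_RGB2HSV); m=((h[...,0]<18)&(h[...,1]>110)&(h[...,2]>50)).astype(np.uint8)
    n,l,s,c=cv2.connectedComponentsWithStats(m); return [(s[i,:5].tolist(),c[i].round(1).tolist()) for i in range(1,n) if s[i,4]>12]
for n,c in(('B',(.616,.0012)),('A',(.6175,.1067))): print(n,[w2pix('scene',(*c,z)).round(1) for z in(.129,.094)],[w2pix('wrist',(*c,z),st).round(1) for z in(.129,.094)])
print(copper(b)); print(copper(a)); print('post',w2pix('wrist',(.6265,-.1287,.15),st))
g=cv2.cvtColor(a,cv2.COLOR_RGB2GRAY)
E
```

```text
[ 0.62599235 -0.13152236  0.40473583]
B [array([301.7, 245.2]), array([301.5, 253.7])] [array([105.2, 225.8]), array([124.3, 211.3])]
A [array([342.6, 244.5]), array([341.5, 253.1])] [array([-30.5, 224.8]), array([  3.8, 210.3])]
[([97, 0, 5, 6, 19], [99.4, 2.4]), ([126, 0, 5, 7, 22], [128.1, 2.7]), ([155, 0, 5, 8, 27], [157.0, 3.2]), ([184, 0, 5, 9, 27], [186.4, 3.8]), ([214, 0, 5, 10, 31], [216.2, 4.2]), ([466, 0, 14, 5, 52], [472.1, 1.9]), ([485, 0, 7, 12, 50], [487.5, 4.9]), ([497, 0, 63, 131, 3672], [539.6, 59.3]), ([455, 3, 6, 11, 40], [457.0, 7.4]), ([424, 5, 6, 11, 37], [425.9, 9.5]), ([393, 6, 5, 12, 42], [394.5, 10.8]), ([80, 8, 6, 11, 34], [82.7, 12.6]), ([361, 8, 5, 12, 37], [362.8, 12.4]), ([142, 10, 5, 11, 33], [144.1, 15.0]), ([205, 12, 5, 11, 36], [207.1, 17.1]), ([438, 18, 5, 12, 37], [439.9, 23.3]), ([61, 21, 8, 12, 41], [64.4, 26.3]), ([94, 23, 7, 11, 38], [96.8, 27.9]), ([371, 22, 5, 12, 39], [372.6, 27.3]), ([127, 24, 6, 11, 37], [129.6, 29.1]), ([160, 25, 6, 12, 40], [162.8, 30.5]), ([194, 26, 6, 12, 38], [196.6, 31.5]), ([488, 31, 7, 12, 45], [491.2, 36.7]), ([
[... 692 characters left out ...]
), ([178, 101, 5, 9, 31], [179.7, 105.2]), ([208, 103, 4, 6, 20], [209.2, 105.7]), ([492, 107, 7, 10, 40], [495.0, 111.6]), ([371, 121, 79, 44, 237], [408.0, 152.5]), ([454, 170, 32, 12, 242], [470.6, 175.4]), ([428, 202, 42, 32, 603], [447.3, 220.0]), ([280, 216, 12, 18, 194], [285.7, 224.3]), ([158, 223, 5, 9, 28], [160.0, 227.0]), ([183, 224, 5, 9, 27], [184.7, 228.0]), ([299, 243, 5, 11, 44], [301.4, 247.6]), ([340, 243, 5, 10, 38], [342.0, 247.5])]
[([0, 205, 9, 13, 76], [3.0, 211.3]), ([98, 207, 31, 26, 394], [112.8, 219.7]), ([182, 300, 36, 46, 1169], [200.3, 323.0]), ([442, 304, 21, 23, 183], [452.3, 315.7]), ([502, 310, 26, 24, 208], [515.3, 322.3])]
post [271.16164192 221.81366989]
```

Both stems read upright and at the seated height in the scene view. I grip the post and push it home gently.

Emit:
carry_out:
  linear:
    - [0, 0.002, -0.06]
    - [0, 0, -0.08]
    - [0, 0, -0.06]
    - [0, 0, -0.032]
    - [0, 0, 0]
    - [0, 0, 0]
    - [0, 0, 0]
    - [0, 0, 0]
  angular:
    - [0, 0, 0]
    - [0, 0, 0]
    - [0, 0, 0]
    - [0, 0, 0]
    - [0, 0, 0]
    - [0, 0, 0]
    - [0, 0, 0]
    - [0, 0, 0]
  hand: [1, 1, 1, 1, 1, 0, 0, 0]

```text
clock: 32.88
position: [0.6269, -0.1267, 0.291]
ee_rot: [0.001, 1.0, 0.0, 0.002]
contact_force: [-0.1, 0.0, 0.4]
width: 0.0516
gripper_force: 0.0
```

Emit:
carry_out:
  linear:
    - [0, 0, 0]
    - [0, 0, 0]
    - [0, 0, 0]
    - [0, 0, 0]
    - [0, 0, 0]
    - [0, 0, 0]
    - [0, 0, 0]
    - [0, 0, 0]
  angular:
    - [0, 0, 0]
    - [0, 0, 0]
    - [0, 0, 0]
    - [0, 0, 0]
    - [0, 0, 0]
    - [0, 0, 0]
    - [0, 0, 0]
    - [0, 0, 0]
  hand: [0, 0, 0, 0, 0, 0, 0, 0]

```text
clock: 33.55
position: [0.6263, -0.1265, 0.29]
ee_rot: [-0.001, 1.0, -0.0, 0.001]
contact_force: [0.2, 4.3, 5.8]
width: 0.015
gripper_force: 39.4
```

Emit:
carry_out:
  linear:
    - [0, 0.002, 0]
    - [0, 0.004, 0]
    - [-0.0002, 0.006, 0]
    - [-0.0002, 0.008, 0]
    - [-0.0002, 0.01, 0]
    - [-0.0002, 0.012, 0]
    - [-0.0003, 0.014, 0]
    - [-0.0003, 0.014, 0]
  angular:
    - [0, 0, 0]
    - [0, 0, 0]
    - [0, 0, 0]
    - [0, 0, 0]
    - [0, 0, 0]
    - [0, 0, 0]
    - [0, 0, 0]
    - [0, 0, 0]
  hand: [0, 0, 0, 0, 0, 0, 0, 0]

```text
clock: 34.22
position: [0.6256, -0.0934, 0.29]
ee_rot: [0.002, 1.0, -0.0, 0.001]
contact_force: [-1.3, -2.5, 5.2]
width: 0.0149
gripper_force: 39.5
```

Emit:
carry_out:
  linear:
    - [-0.0003, 0.016, 0]
    - [-0.0003, 0.016, 0]
    - [-0.0004, 0.018, 0]
    - [-0.0004, 0.018, 0]
    - [-0.0004, 0.018, 0]
    - [-0.0004, 0.018, 0]
    - [-0.0004, 0.018, 0]
    - [-0.0004, 0.018, 0]
  angular:
    - [0, 0, 0]
    - [0, 0, 0]
    - [0, 0, 0]
    - [0, 0, 0]
    - [0, 0, 0]
    - [0, 0, 0]
    - [0, 0, 0]
    - [0, 0, 0]
  hand: [0, 0, 0, 0, 0, 0, 0, 0]

```text
clock: 34.88
position: [0.6242, -0.0231, 0.29]
ee_rot: [0.001, 1.0, -0.0, 0.001]
contact_force: [-0.6, -2.2, 5.7]
width: 0.0149
gripper_force: 39.5
```

Emit:
carry_out:
  linear:
    - [-0.0004, 0.018, 0]
    - [-0.0004, 0.018, 0]
    - [-0.0004, 0.018, 0]
    - [-0.0004, 0.018, 0]
    - [-0.0004, 0.018, 0]
    - [-0.0004, 0.018, 0]
    - [-0.0004, 0.018, 0]
    - [-0.0004, 0.018, 0]
  angular:
    - [0, 0, 0]
    - [0, 0, 0]
    - [0, 0, 0]
    - [0, 0, 0]
    - [0, 0, 0]
    - [0, 0, 0]
    - [0, 0, 0]
    - [0, 0, 0]
  hand: [0, 0, 0, 0, 0, 0, 0, 0]

```text
clock: 35.55
position: [0.6227, 0.049, 0.29]
ee_rot: [0.001, 1.0, -0.0, 0.001]
contact_force: [-0.9, -2.8, 5.2]
width: 0.0146
gripper_force: 39.5
```

Emit:
carry_out:
  linear:
    - [-0.0004, 0.018, 0]
    - [-0.0004, 0.018, 0]
    - [-0.0004, 0.018, 0]
    - [-0.0004, 0.018, 0]
    - [-0.0004, 0.016, 0]
    - [-0.0004, 0.014, 0]
    - [-0.0003, 0.012, 0]
    - [-0.0002, 0.01, 0]
  angular:
    - [0, 0, 0]
    - [0, 0, 0]
    - [0, 0, 0]
    - [0, 0, 0]
    - [0, 0, 0]
    - [0, 0, 0]
    - [0, 0, 0]
    - [0, 0, 0]
  hand: [0, 0, 0, 0, 0, 0, 0, 0]

```text
clock: 36.22
position: [0.6213, 0.1113, 0.29]
ee_rot: [0.001, 1.0, -0.0, 0.001]
contact_force: [-0.3, -2.3, 5.9]
width: 0.0149
gripper_force: 39.3
```

Emit:
carry_out:
  linear:
    - [-0.0002, 0.01, 0]
    - [-0.0002, 0.01, 0]
    - [-0.0002, 0.01, 0]
    - [-0.0002, 0.009, 0]
    - [-0.0002, 0.008, 0]
    - [-0.0001, 0.006, 0]
    - [-0.0001, 0.005, 0]
    - [0, 0.004, 0]
  angular:
    - [0, 0, 0]
    - [0, 0, 0]
    - [0, 0, 0]
    - [0, 0, 0]
    - [0, 0, 0]
    - [0, 0, 0]
    - [0, 0, 0]
    - [0, 0, 0]
  hand: [0, 0, 0, 0, 0, 0, 0, 0]

```text
clock: 36.88
position: [0.6207, 0.1421, 0.2901]
ee_rot: [0.001, 1.0, -0.0, 0.001]
contact_force: [-0.7, -1.8, 5.3]
width: 0.0149
gripper_force: 39.3
```

Emit:
carry_out:
  linear:
    - [0, 0.003, 0]
    - [0, 0.003, 0]
    - [0, 0.003, 0]
    - [0, 0.003, 0]
    - [0, 0.003, 0]
    - [0, 0.003, 0]
    - [0, 0, 0]
  angular:
    - [0, 0, 0]
    - [0, 0, 0]
    - [0, 0, 0]
    - [0, 0, 0]
    - [0, 0, 0]
    - [0, 0, 0]
    - [0, 0, 0]
  hand: [0, 0, 0, 0, 0, 0, 0]

```text
clock: 37.47
position: [0.6206, 0.1512, 0.29]
ee_rot: [0.001, 1.0, -0.0, 0.001]
contact_force: [-0.8, -1.8, 6.1]
width: 0.0148
gripper_force: 39.5
```

Emit:
carry_out:
  linear:
    - [0, 0.003, 0]
    - [0, 0.003, 0]
    - [0, 0.003, 0]
    - [0, 0.003, 0]
    - [0, 0, 0]
  angular:
    - [0, 0, 0]
    - [0, 0, 0]
    - [0, 0, 0]
    - [0, 0, 0]
    - [0, 0, 0]
  hand: [0, 0, 0, 0, 0]

```text
clock: 37.88
position: [0.6206, 0.155, 0.29]
ee_rot: [0.004, 1.0, 0.0, 0.001]
contact_force: [-0.2, -7.9, 6.9]
width: 0.0152
gripper_force: 40.0
```

Emit:
carry_out:
  linear:
    - [0, 0.003, 0]
    - [0, 0.003, 0]
    - [0, 0, 0]
    - [0, 0, 0]
  angular:
    - [0, 0, 0]
    - [0, 0, 0]
    - [0, 0, 0]
    - [0, 0, 0]
  hand: [0, 0, 0, 0]

```text
clock: 38.22
position: [0.6207, 0.1558, 0.2901]
ee_rot: [0.006, 1.0, 0.0, 0.001]
contact_force: [-1.0, -15.2, 6.9]
width: 0.0146
gripper_force: 40.7
```

It is at the home stop: 15 N, after 0.28 m of travel. I release and retreat.

Emit:
carry_out:
  linear:
    - [0, -0.003, 0]
    - [0, 0, 0]
    - [0, 0, 0]
    - [0, 0, 0]
    - [0, 0, 0.04]
    - [0, 0, 0.06]
    - [0, 0, 0.08]
    - [0, 0, 0.06]
  angular:
    - [0, 0, 0]
    - [0, 0, 0]
    - [0, 0, 0]
    - [0, 0, 0]
    - [0, 0, 0]
    - [0, 0, 0]
    - [0, 0, 0]
    - [0, 0, 0]
  hand: [0, 1, 1, 1, 1, 1, 1, 1]

```text
clock: 38.88
position: [0.6203, 0.1597, 0.4107]
ee_rot: [-0.0, 1.0, 0.0, 0.001]
contact_force: [1.7, -0.8, 1.3]
width: 0.0854
gripper_force: 0.0
```

Emit:
carry_out:
  linear:
    - [0, -0.06, 0]
    - [0, -0.08, 0]
    - [-0.04, -0.06, 0]
    - [-0.04, -0.06, 0]
    - [-0.04, -0.06, 0]
    - [-0.04, -0.06, 0]
    - [0, 0, 0]
  angular:
    - [0, 0, 0]
    - [0, 0, 0]
    - [0, 0, 0]
    - [0, 0, 0]
    - [0, 0, 0]
    - [0, 0, 0]
    - [0, 0, 0]
  hand: [1, 1, 1, 1, 1, 1, 1]

```text
clock: 39.47
position: [0.5371, -0.0343, 0.4086]
ee_rot: [0.002, 1.0, -0.002, -0.002]
contact_force: [-0.1, 0.3, -0.7]
width: 0.0853
gripper_force: 0.0
```

```bash
python3 - <<'E'
from h import *
st=manip.get_state(); print(st['position'],st['contact_force'])
a=snap('wrist','w12.png'); b=snap('scene','s12.png'); c=snap('top','t12.png'); t=cv2.imread('pics/s11.png')[:,:,::-1]
r=lambda i,s:cv2.resize(i,s,interpolation=cv2.INTER_CUBIC)
cv2.imwrite('pics/f.png',np.vstack([np.hstack([r(b[190:330,240:520],(500,250)),r(t[225:295,280:364],(300,250))]),np.hstack([r(c[120:300,60:320],(400,277)),r(a,(400,277))])])[:,:,::-1])
E
```

```text
[ 0.53707937 -0.03429503  0.40861783] [-0.05184558  0.26039981 -0.65574499]
```

View pics/f.png

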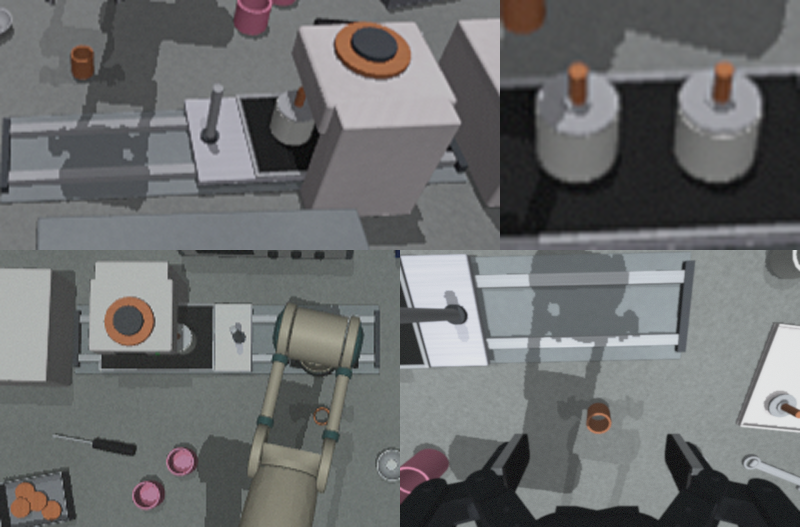

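The composite shows the carriage home under the head with the front shell capped and upright at (293,118). The before-push crop shows both caps flat on their rims, and the bystanders are where they were.

```bash
python3 -c "
from rig import manip; print(manip.sign_off())"
```

```text
the job is handed in; nothing more can be done
None
```

I drew the carriage out to its stop, stood both wide shells (the only shells on the bench) on the mat with their own caps, pushed it home to its stop, and handed the job in; the rear shell was hidden under the head after the push, so I last saw it capped and level just before.

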